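Clear the bun warmer: cartons to the tote, bare roll with the tongs

TASK

Empty the bun warmer's catch tray for morning tea: first set both sealed cartons gently (not dropped) side by side on the floor of the blue tote and let go of them, then take the green tongs from their rest, close them on the bare bread roll and hold it up with the tongs at least 10 cm above where it lay. Touch the roll only with the tongs, and leave the other things on the counter where they are. Finish while still holding the roll up steadily in the tongs; do not put it down.

Things in the scene. Friction and masses are not known exactly. Their poses are not given: they have to be found in the camera images.
- warmer: Grey countertop bun warmer with flat steel catch tray, fixed. Origin: centre of the tray's underside, on the counter. x along the tray's long side (330 mm), y across it (170 mm) to the oven. Tray floor 6 mm up, rim 14 mm high. Chute from y = 85 mm up into the oven (y = 120 to 440 mm, 380 wide, 310 high). Cartons and roll stand in a row along x near y = 0, about 100 mm apart, in any order.
- tote: Open blue plastic tote, fixed, outside 300 mm (its x) by 200 mm (its y), 90 mm high, walls and floor 4 mm. Origin: centre of its underside, on the counter.
- carton1: Sealed cardboard carton with a white band, 50 mm (its x) by 64 mm (its y) by 50 mm high, about 0.12 kg, standing in the tray. Origin: centre of its underside.
- carton1_center (a point): Centre of carton1, 25 mm above its origin.
- carton2: Sealed cardboard carton with a green band, same size and weight as carton1. Origin: centre of its underside.
- carton2_center (a point): Centre of carton2, 25 mm above its origin.
- roll: Bare brown bread roll standing in the tray, round, 52 mm across (widest from 10 to 32 mm above its underside), 45 mm high, flat underside, about 0.06 kg. Origin: centre of its underside.
- rest: Black tongs rest, fixed: 4 mm base plate 190 x 110 mm, two cross bars 14 mm thick at x = -85 and +60 mm, their tops 30 mm above the counter. The tongs lie on the bars; fingers have free room between the bars. Origin: on the counter, under the tongs' gripping place; x points to the tongs' tips.
- tongs: Tongs lying level on the rest: two upright strips 24 mm tall, 4 mm thick, hinged at the rear (x = -90 mm), held open by a spring. Origin: midway between the open arms at the gripping place, at the strips' underside; x points to the tips. Grip across y at x = 0 (flat green strips, x = -45 to 45 mm): 63 mm wide open, 42 mm when closed on the roll. This body is the left arm (+y). 0.11 kg in all.
- tongs_right: Right arm of the tongs (-y), mirror of the left, hinged to it. Origin: on the hinge, 90 mm behind the gripping place, at the strip's underside. The spring pushes outwards with about 8 N at the gripping place (10 N when closed on the roll), so tongs gripped lightly to 57 mm can be carried with the tips still about 85 mm apart.
- tongs_tips (a point): Midpoint between the cupped tips, 115 mm ahead (x) of the gripping place, 12 mm above the strips' underside. The open tips are about 100 mm apart inside; they close 2.3 times as far as the gripping place. Each cup is about 45 mm long and 24 mm tall.
- mug: Bystander, leave alone: white mug. Origin: centre of its underside. 80 mm across, 95 mm high, handle on one side.
- jam: Bystander, leave alone: amber jam jar with red cap. Origin: centre of its underside. 62 mm across, 80 mm high.
- shaker: Bystander, leave alone: steel salt shaker. Origin: centre of its underside. 40 mm across, 80 mm high.
- sugar: Bystander, leave alone: white sugar jar with steel lid. Origin: centre of its underside. 72 mm across, 110 mm high.
Not all that is in view belongs to the job. What is shaped like the carton2 but pink, purple or yellow is not meant.

How it is judged:
By the outcome, as a careful person would: the job done as asked, in the order asked, and still so for the second after the job is handed in, while the arm keeps its last pose, push and grip.
It also fails if it takes over 72 s, if anything falls off the work surface, if the arm or the gripper's body presses on something with over 40 N, if the wrist force passes 120 N, or if a joint passes its speed limit or range.

ROBOT

A 6-joint arm with a two-finger parallel gripper is mounted at the origin on the work surface. World frame = base frame: x ahead of the robot, y to its left, z up, the work surface at z = 0. Lengths are in mm, angles in rad, forces in N, time in s.
With the tool pointing down it reaches from about 275 to 750 mm from the base axis. Payload 10.2 kg.
Tool frame: the origin (TCP) lies at the very end of the fingers, on their centre line; the grasp point (between the pads) lies 19 mm behind it; z points along the fingers, y is the direction in which the jaws open and shut (so a half turn about z gives the same grasp; the last joint's range is limited). The gripper opens to 85 mm and grips with 20 to 120 N. Pads are 22 mm wide; open, the fingers measure 114 mm over their backs; the gripper's body (76 mm by 85 mm) begins 54 mm behind the grasp point. The pads swing forward as they close: fully open they stand 13 mm farther back than shut.
Start: joints at [0.893, 0.313, 1.498, -0, 1.331, -0.223], TCP at [230.636, 471.633, 231.294] pointing down, gripper open.
Joint ranges: [-2.94, 2.94], [-0.97, 2.17], [0.19, 2.56], [-1.23, 4.37], [0.02, 3.11], [-2.88, 2.88]. Speed limits (rad/s): [2.39, 2.39, 3.01, 3.14, 3.14, 3.14].

INTERFACE

Orientations are given as a unit quaternion [w, x, y, z].
In Python, from rig import sensors, imaging, ctrl gives the robot as it stands.
- The arm moves only by the shell command python3 -m creep 'ROWS' [FORCE]. ROWS is JSON, a list of rows, each an object with "grip": the finger opening in mm, from 0 to 85.4; "linear": the shift along the tool's x, y, z in mm, a list of three; "rot": the turn, a rotation vector about the tool's x, y, z in rad, a list of three. A call has 1 to 12 rows; each row shifts and turns the commanded pose from where the row before left it, along the tool's axes as they then stand; what a row does not reach is not made up. A row lasts 1/12 s, in which the tool goes at most 41.7 mm and 7.16 degrees, less where a joint would pass 70% of its speed; a pose out of reach is approached as far as the arm can. A call with a gripper value outside its range is refused whole. The fingers move at their own pace and stop on an object; FORCE is the grip in N (left out, the last holds). Time passes only in rows, so rows that do not move let the fingers close. It gives the time, the measured TCP pose, the force and the opening at its end, in the units of the state.
- sensors.sense(): the state, without advancing time (a new reading comes with each control period).
- imaging.capture(name): name is "scene" or "top" or "wrist"; returns (picture, depth): 480x640x3 uint8, red, green, blue; 480x640 float32, mm along the optical axis (not along the pixel's ray), 0 where there is no reading.
- imaging.camera_params(name): a dict with "intrinsics" (3x3 intrinsics, pixels), "k1" (the pictures are not rectified: a ray, as slopes to the right and down, at radius r is drawn at 1 + k1 r^2 times it, then the intrinsics apply), "R" (3x3) and "t" (3): a world point X has camera coordinates R X + t. Camera axes: x right, y down, z forward; pixel columns grow to the right and rows downward; lengths in mm; the calibration is good to about 2 mm. A picture is of the moment at which its call begins: read the wrist's pose just before it. camera_params takes no time and is no camera call; for the wrist camera it gives the pose at the moment of the call.
- ctrl.finish_job(): hands the job in, once; it reports no verdict.
The state is a dict: "time_s": time; "joints": joint angles; "dq": joint speeds; "tau": joint torques, N m; "eef_pos": TCP position; "ee_rot": TCP orientation; "force": force on the tool from outside, world axes, zero at the start; "wrist_torque": the same for the moment, N m; "grip_width": opening from 0.0 (shut) to 1.0 (fully open).
Only numpy, scipy, OpenCV 4.12 (cv2) and the standard library are available. Lean on these libraries where they do the work, as an engineer would, in place of code of your own. Each camera call takes 0.05 s, during which the arm holds its last target.

## Working session

There is one attempt and no reset: what is moved stays moved. The work goes in short steps, Python scripts to look and compute and a shell command to move; the robot and the scene stay as the last step left them, time stands still between calls to the robot, and variables do not carry over. Pictures are saved under pics/ and viewed, and the job is handed in when it is done.

```bash
ls; mkdir -p pics
python3 - <<'E'
from rig import sensors, imaging
import cv2,numpy as np
s=sensors.sense();print(s)
for n in ["scene","top","wrist"]:
    p=imaging.camera_params(n);print(n,p)
    im,d=imaging.capture(n)
    cv2.imwrite(f"pics/{n}0.png",im[:,:,::-1]); np.save(f"pics/{n}0d.npy",d); np.save(f"pics/{n}0.npy",im)
    import pickle; pickle.dump(p,open(f"pics/{n}0p.pkl","wb"))
E
```

```text
pics
{'time_s': 0.0, 'joints': array([ 8.92571571e-01,  3.13436501e-01,  1.49846933e+00,  1.68479082e-05,
        1.33099992e+00, -2.23386159e-01]), 'dq': array([-1.03372899e-04,  2.61925927e-04,  1.50752482e-04, -6.45692343e-05,
       -6.26682010e-04, -6.46220520e-04]), 'tau': array([-4.89260201e-04, -4.12271440e+01, -2.59747106e+01, -2.30130063e-04,
        4.17079747e-03,  3.97808583e-05]), 'eef_pos': array([230.46931846, 471.40950156, 230.72984808]), 'ee_rot': array([-2.93415605e-04,  2.25465931e-01,  9.74250832e-01, -5.87390942e-04]), 'force': array([-0.16357948, -0.04568006,  0.45704823]), 'wrist_torque': array([-1.20077525e-05, -2.49997745e-02,  3.42935203e-02]), 'grip_width': 1.0040301700556373}
scene {'intrinsics': array([[490.42254621,   0.        , 311.35820584],
       [  0.        , 490.42254621, 243.50949782],
       [  0.        ,   0.        ,   1.        ]]), 'k1': -0.06255165511567005, 'R': array([[-0.42882453,  0.90316113,  0.02023577],
       [ 0.5191931 ,  0.26472225, -0.81262578],
       [-0.73928888, -0.3379676 , -0.58243442]]), 't': array([ 257.37016882, -228
[... 190 characters left out ...]
       ]]), 'k1': -0.11690541311865818, 'R': array([[-0.00598423, -0.99992259,  0.0109088 ],
       [-0.99709473,  0.00513819, -0.07599799],
       [ 0.07593606, -0.0113319 , -0.9970483 ]]), 't': array([ -48.94126862,  557.35666293, 1039.00873238])}
wrist {'intrinsics': array([[410.54566869,   0.        , 325.7902763 ],
       [  0.        , 410.54566869, 240.6601869 ],
       [  0.        ,   0.        ,   1.        ]]), 'k1': -0.018473542906606473, 'R': array([[ 4.39469103e-01,  8.98257621e-01, -3.93488291e-04],
       [ 8.60698246e-01, -4.20967894e-01,  2.86329462e-01],
       [ 2.57031976e-01, -1.26171627e-01, -9.58131141e-01]]), 't': array([-524.66665736,  -36.40771373,  378.15099707])}
```

View pics/scene0.png

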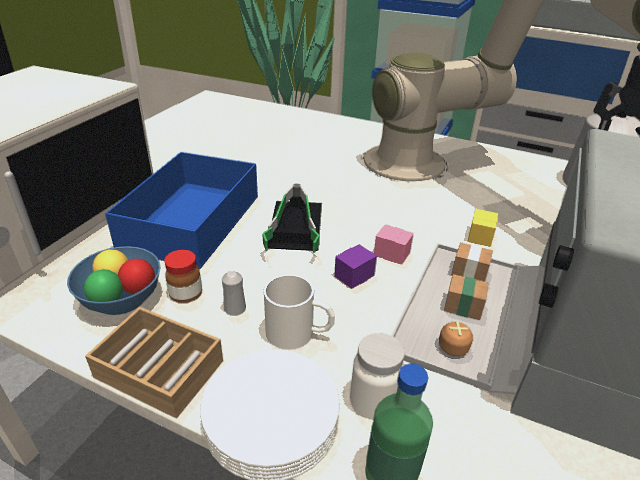

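View pics/top0.png

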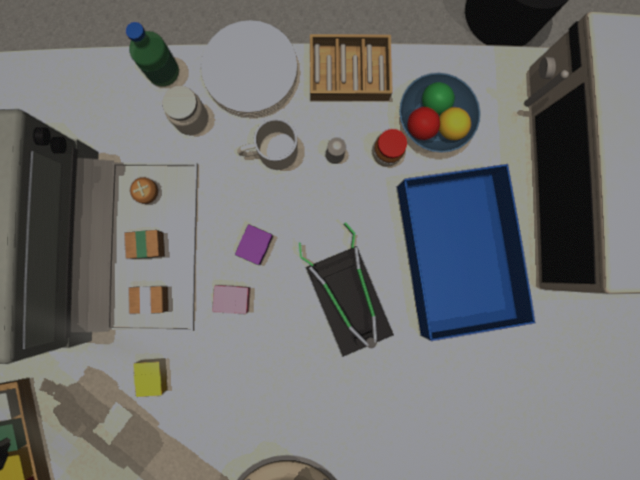

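View pics/wrist0.png

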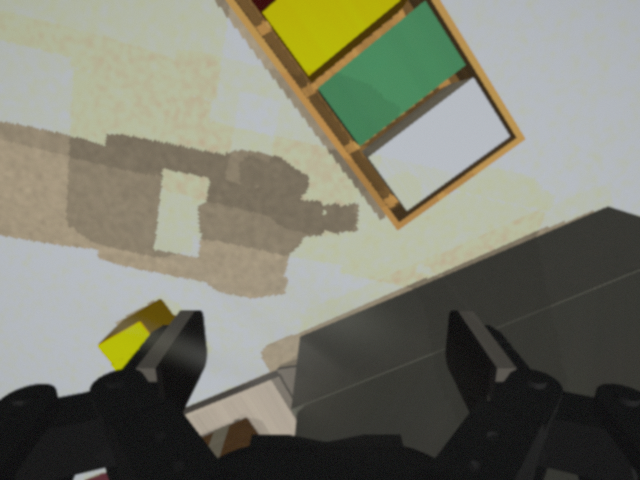

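The top view shows:
- **Cartons:** white band at about (148,299), green band at about (144,244). These are the two brown cartons standing in the tray.
- **Roll:** at (144,190).
- **Look-alikes to ignore:** yellow (150,378), pink (231,299) and purple (254,244), none of them in the tray.
- **Tongs and tote:** tongs at about (345,290), tote at (465,252).

I'll measure these and check with an enlarged crop.

```bash
cat > h.py <<'E'
import numpy as np,cv2,pickle
def load(n): return np.load(f"pics/{n}.npy"),np.load(f"pics/{n}d.npy"),pickle.load(open(f"pics/{n}p.pkl","rb"))
def snap(cam,name):
    from rig import imaging
    p=imaging.camera_params(cam); im,d=imaging.capture(cam)
    np.save(f"pics/{name}.npy",im);np.save(f"pics/{name}d.npy",d);pickle.dump(p,open(f"pics/{name}p.pkl","wb"))
    cv2.imwrite(f"pics/{name}.png",im[:,:,::-1]); return im,d,p
def rays(p,px):
    K=p["intrinsics"];u=cv2.undistortPoints(np.float64(px).reshape(-1,1,2),K,np.array([p["k1"],0,0,0,0.])).reshape(-1,2)
    R=np.array(p["R"]);return -R.T@p["t"],np.c_[u,np.ones(len(u))]@R
def plane(p,px,z):
    o,d=rays(p,px);return o+d*((z-o[2])/d[:,2])[:,None]
def pts(p,d,px):
    o,r=rays(p,px);px=np.int32(px).reshape(-1,2);return o+r*d[px[:,1],px[:,0]][:,None]
def cloud(p,d,m):
    v,u=np.nonzero(m&(d>0));return pts(p,d,np.c_[u,v]),np.c_[u,v]
def proj(p,X):
    X=np.float64(X).reshape(-1,3);return cv2.projectPoints(X,cv2.Rodrigues(np.array(p["R"]))[0],np.float64(p["t"]),p["intrinsics"],np.array([p["k1"],0,0,0,0.]))[0].reshape(-1,2)
E
python3 - <<'E'
from h import *
im,d,p=load("top0")
c=cv2.resize(im[150:360,90:410],None,fx=2.5,fy=2.5,interpolation=cv2.INTER_CUBIC);cv2.imwrite("pics/c1.png",c[:,:,::-1])
C,uv=cloud(p,d,np.ones(d.shape,bool))
print("counter z",np.median(C[(uv[:,0]>200)&(uv[:,0]<300)&(uv[:,1]>330)&(uv[:,1]<420)],0))
def reg(x0,x1,y0,y1):return (uv[:,0]>=x0)&(uv[:,0]<=x1)&(uv[:,1]>=y0)&(uv[:,1]<=y1)
for n,b in dict(c1=(118,178,278,322),c2=(118,178,222,266),roll=(122,170,170,212)).items():
    P=C[reg(*b)]; zt=np.percentile(P[:,2],98); T=P[P[:,2]>(48 if n!='roll' else 30)]
    r=cv2.minAreaRect(np.float32(T[:,:2])); print(n,zt,len(T),r,T[:,:2].min(0),T[:,:2].max(0),np.median(T,0))
# tongs
P=C[reg(295,395,215,360)];T=P[P[:,2]>38];print("tongs",len(T),np.percentile(P[:,2],[50,90,99,99.9]));np.save("pics/tc.npy",P)
# tote rim
P=C[reg(390,545,155,345)];T=P[(P[:,2]>84)];print("tote",len(T),cv2.minAreaRect(np.float32(T[:,:2])),np.median(T[:,2]))
F=P[P[:,2]<15];print("floor",np.median(F,0))
E
```

```text
counter z [280.1927401   70.59286951   0.84003535]
c1 60.053864053315365 936 ((429.9985656738281, 262.4669189453125), (50.68380355834961, 65.6561279296875), 0.9000920653343201) [404.51125001 229.54537786] [455.33966703 295.60601687] [430.89039095 261.11359927  57.12248177]
c2 60.27025110572945 928 ((534.39501953125, 271.27667236328125), (51.0053825378418, 65.02896881103516), 4.405537128448486) [507.81644543 237.72340073] [560.9013073  305.35933722] [534.14369383 270.20280995  57.14936544]
roll 53.19973340550232 550 ((640.1513671875, 274.8711242675781), (48.488224029541016, 50.156639099121094), 86.4969253540039) [615.21318698 250.57577574] [665.58023635 299.43437391] [638.75247987 271.90289186  47.99551731]
tongs 751 [ 2.37668842  8.11147807 56.30949895 58.56176546]
tote 1515 ((539.1143798828125, -329.4781494140625), (348.9825439453125, 215.97877502441406), 8.640674591064453) 90.05142107761867
floor [ 516.34769341 -349.70878915    3.44950445]
```

View pics/c1.png

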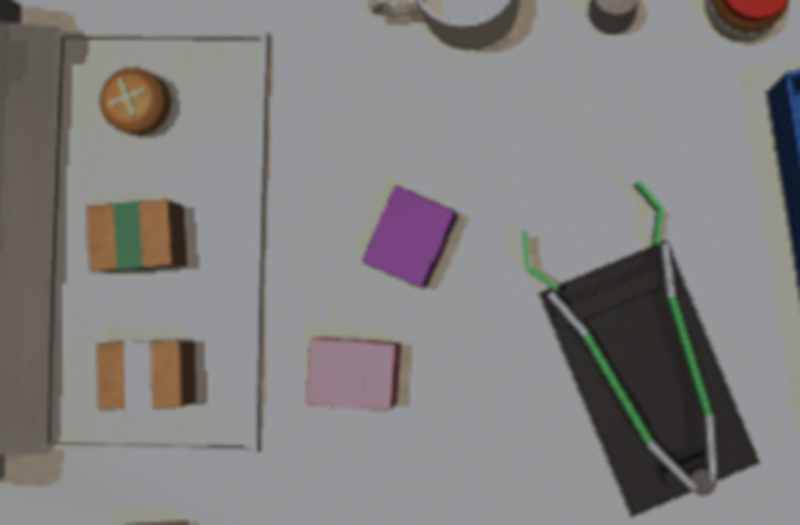

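Run:
```python
from h import *
im,d,p=load("top0")
C,uv=cloud(p,d,np.ones(d.shape,bool))
hsv=cv2.cvtColor(im,cv2.COLOR_RGB2HSV)
# rest base: dark
m=(hsv[...,2]<75).astype(np.uint8); m[:, :290]=0;m[:,396:]=0;m[:210]=0;m[365:]=0
m=cv2.morphologyEx(m,cv2.MORPH_CLOSE,np.ones((9,9)));n,l,s,c=cv2.connectedComponentsWithStats(m);i=1+np.argmax(s[1:,4])
v,u=np.nonzero(l==i);X=plane(p,np.c_[u,v],4);print("rest",cv2.minAreaRect(np.float32(X[:,:2])))
# tongs tops
R=(uv[:,0]>290)&(uv[:,0]<396)&(uv[:,1]>215)&(uv[:,1]<360)
T=C[R&(C[:,2]>46)];Tu=uv[R&(C[:,2]>46)]
g=hsv[Tu[:,1],Tu[:,0]];gr=(g[:,0]>40)&(g[:,0]<85)&(g[:,1]>100)
print(len(T),gr.sum(),np.median(T[:,2]))
lab=cv2.kmeans
G=T[gr]
print(np.round(T[np.argsort(T[:,0])][::25],0).tolist())
a,b=G.min(0),G.max(0);print(a,b)
mm=np.zeros(d.shape,np.uint8);mm[Tu[gr][:,1],Tu[gr][:,0]]=1
n,l,s,c=cv2.connectedComponentsWithStats(mm,connectivity=8)
for i in range(1,n):
    if s[i,4]<15: continue
    sel=l[Tu[:,1],Tu[:,0]]==i;P=T[sel];f=cv2.fitLine(np.float32(P[:,:2]),cv2.DIST_HUBER,0,.01,.01).ravel();print(i,s[i],P.mean(0),"ends",P[P[:,0].argmin()],P[P[:,0].argmax()],np.degrees(np.arctan2(f[1]*np.sign(f[0]),abs(f[0]))))
# tray: corners by eye
for z in(6,14,20): print("tray",z,np.round(plane(p,[[114,166],[197,165],[193,328],[113,327]],z)[:,:2],1).tolist())
# profile across y at x ~ 480
for x in (480,585):
    s_=(abs(C[:,0]-x)<2)&(C[:,1]>120)&(C[:,1]<420);Q=C[s_];Q=Q[Q[:,1].argsort()];print(np.round(Q[::4,1:],0).tolist())
# tote by blue mask rim points
t=(uv[:,0]>390)&(uv[:,0]<545)&(uv[:,1]>155)&(uv[:,1]<345);hh=hsv[uv[:,1],uv[:,0]];bl=(hh[:,0]>100)&(hh[:,0]<125)&(hh[:,1]>120)
Q=C[t&bl&(abs(C[:,2]-90)<6)];print("tote",len(Q),cv2.minAreaRect(np.float32(Q[:,:2])))
print(Q[Q[:,0].argmin()],Q[Q[:,0].argmax()],Q[Q[:,1].argmin()],Q[Q[:,1].argmax()])
```

```text
rest ((423.94427490234375, -123.96864318847656), (187.844970703125, 107.2364273071289), 22.253202438354492)
696 289 54.844969814023614
[[340.0, -160.0, 53.0], [346.0, -151.0, 52.0], [349.0, -166.0, 54.0], [352.0, -143.0, 60.0], [355.0, -143.0, 56.0], [359.0, -136.0, 54.0], [367.0, -132.0, 55.0], [374.0, -123.0, 57.0], [383.0, -117.0, 54.0], [393.0, -110.0, 53.0], [401.0, -161.0, 54.0], [411.0, -161.0, 54.0], [419.0, -95.0, 56.0], [428.0, -92.0, 56.0], [437.0, -153.0, 58.0], [446.0, -150.0, 54.0], [456.0, -146.0, 56.0], [464.0, -70.0, 54.0], [472.0, -144.0, 56.0], [480.0, -139.0, 55.0], [489.0, -139.0, 56.0], [499.0, -139.0, 55.0], [505.0, -34.0, 52.0], [514.0, -134.0, 54.0], [524.0, -29.0, 53.0], [532.0, -126.0, 56.0], [547.0, -128.0, 57.0], [561.0, -122.0, 47.0]]
[ 379.59251283 -164.20124087   46.0191199 ] [571.95574115 -28.7851641   59.73535548]
1 [345 223  10  25  41] [ 550.88607114 -124.66190622   54.05954508] ends [ 526.6953327  -126.17089882   55.83430289] [ 571.95574115 -113.57213614   55.04639448] 14.918012
3 [302 258  11   8  15] [500.38408438 -42.64934571  55.88507854] ends
[... 3914 characters left out ...]
], [383.0, 150.0], [383.0, 142.0], [383.0, 129.0], [384.0, 300.0], [384.0, 159.0], [385.0, 24.0], [385.0, 303.0], [387.0, 306.0], [388.0, 26.0], [389.0, 308.0], [391.0, 24.0], [391.0, 310.0], [392.0, 311.0], [393.0, 309.0], [394.0, 30.0], [395.0, 312.0], [397.0, 29.0], [398.0, 312.0], [400.0, 312.0], [401.0, 313.0], [403.0, 35.0], [404.0, 310.0], [406.0, 310.0], [407.0, 310.0], [408.0, 37.0], [409.0, 309.0]]
tote 1194 ((516.7560424804688, -339.38189697265625), (296.89007568359375, 201.8345947265625), 8.360252380371094)
[ 357.28529213 -269.12401647   87.58425352] [ 676.59432576 -414.72785083   88.2985855 ] [ 393.48207382 -457.94675457   86.86281933] [ 643.60264222 -220.24773775   91.0298719 ]
```

Run:
```python
from h import *
im,d,p=load("top0")
for n,px,z in [("mug",(277,140),95),("handle",(241,150),60),("sugar",(181,105),110),("shaker",(337,146),80),("jam",(392,144),80),("purple",(255,244),50),("purple corner",(240,240),50),("pink",(231,299),50)]:
    X=plane(p,[px],z)[0];print(n,X[:2].round(),pts(p,d,[px])[0].round())
ims,ds,ps=load("scene0")
for n,px,z in [("roll top",(456,328),51),("c2top",(467,283),56),("c1top",(472,257),56)]: print(n,plane(ps,[px],z)[0].round(),pts(ps,ds,[px])[0].round())
```

```text
mug [722.  12.] [744.  17.   5.]
handle [711.  82.] [708.  80.  74.]
sugar [785. 187.] [784. 187. 112.]
shaker [713. -99.] [713. -99.  81.]
jam [ 717. -201.] [ 717. -201.   79.]
purple [534.  56.] [534.  56.  50.]
purple corner [541.  84.] [545.  90.  -1.]
pink [431. 101.] [431. 101.  49.]
roll top [640. 272.  51.] [642. 272.  53.]
c2top [526. 267.  56.] [526. 267.  57.]
c1top [444. 261.  56.] [446. 261.  57.]
```

```bash
cat >> h.py <<'E'
def go(x,y,z,jaw=None):
    from rig import sensors
    from scipy.spatial.transform import Rotation as Ro
    s=sensors.sense();q=s["ee_rot"];R=Ro.from_quat([q[1],q[2],q[3],q[0]])
    D=np.array([x,y,z])-s["eef_pos"];l=R.inv().apply(D)
    print("t",round(s["time_s"],2),"pos",s["eef_pos"].round(1),"jawyaw",round(np.degrees(np.arctan2(*R.as_matrix()[[1,0],1])),1),"tilt",R.as_matrix()[:,2].round(4),"F",s["force"].round(1),"gw",round(s["grip_width"]*85.4,1),"j",s["joints"].round(2))
    print("linear",l.round(1),"len",np.linalg.norm(l).round(1))
    if jaw is not None:
        a=np.radians(jaw);Y=np.array([np.cos(a),np.sin(a),0]);Z=np.array([0,0,-1.]);X=np.cross(Y,Z)
        W=Ro.from_matrix(np.c_[X,Y,Z]);r=(R.inv()*W).as_rotvec();print("rot",r.round(4),"linear after rot",W.inv().apply(D).round(1))
E
python3 -m creep '[{"grip":85,"linear":[-15.3,-31.3,0],"rot":[0,0,0]},{"grip":85,"linear":[-15.3,-31.3,0],"rot":[0,0,0]},{"grip":85,"linear":[-15.3,-31.3,0],"rot":[0,0,0]},{"grip":85,"linear":[-15.3,-31.3,0],"rot":[0,0,0]},{"grip":85,"linear":[-15.3,-31.3,0],"rot":[0,0,0]},{"grip":85,"linear":[-15.3,-31.3,0],"rot":[0,0,0]},{"grip":85,"linear":[0,0,0],"rot":[0,0,-0.117]},{"grip":85,"linear":[0,0,0],"rot":[0,0,-0.117]},{"grip":85,"linear":[0,0,0],"rot":[0,0,-0.117]},{"grip":85,"linear":[0,0,0],"rot":[0,0,-0.117]},{"grip":85,"linear":[0,0,0],"rot":[0,0,0]}]' 30
python3 -c "from h import *;go(430,262,120,90.9)"
```

```text
time_s: 1.07
eef_pos: [230.6, 262.5, 231.2]
ee_rot: [-0.0, -0.009, 1.0, -0.0]
force: [0.0, 0.5, 0.2]
grip_width: 0.995
t 1.07 pos [230.6 262.5 231.2] jawyaw 91.0 tilt [-1.e-04 -0.e+00 -1.e+00] F [0.  0.5 0.2] gw 84.9 j [ 0.51 -0.09  1.95  0.    1.28 -1.08]
linear [-199.4   -3.9  111.2] len 228.4
rot [-0.     -0.0001  0.0014] linear after rot [-199.4   -3.6  111.2]
```

```bash
python3 -m creep '[{"grip":85,"linear":[-33.2,-0.6,5],"rot":[0,0,0]},{"grip":85,"linear":[-33.2,-0.6,5],"rot":[0,0,0]},{"grip":85,"linear":[-33.2,-0.6,5],"rot":[0,0,0]},{"grip":85,"linear":[-33.2,-0.6,5],"rot":[0,0,0]},{"grip":85,"linear":[-33.2,-0.6,5],"rot":[0,0,0]},{"grip":85,"linear":[-33.2,-0.6,5],"rot":[0,0,0]},{"grip":85,"linear":[0,0,0],"rot":[0,0,0]},{"grip":85,"linear":[0,0,0],"rot":[0,0,0]}]'
python3 - <<'E'
from h import *
snap("wrist","w1")
go(430,262,120,90.9)
E
```

```text
time_s: 1.73
eef_pos: [430.3, 261.3, 200.2]
ee_rot: [-0.001, -0.004, 1.0, -0.0]
force: [0.2, -0.7, -0.4]
grip_width: 0.997
t 1.78 pos [429.5 261.6 200.8] jawyaw 90.6 tilt [-1.5e-03 -4.0e-04 -1.0e+00] F [-0.2  0.1 -0.8] gw 85.1 j [ 0.31  0.29  1.61  0.    1.24 -1.27]
linear [-0.7  0.5 80.8] len 80.8
rot [-0.0003 -0.0015 -0.0053] linear after rot [-0.6  0.4 80.8]
```

View pics/w1.png

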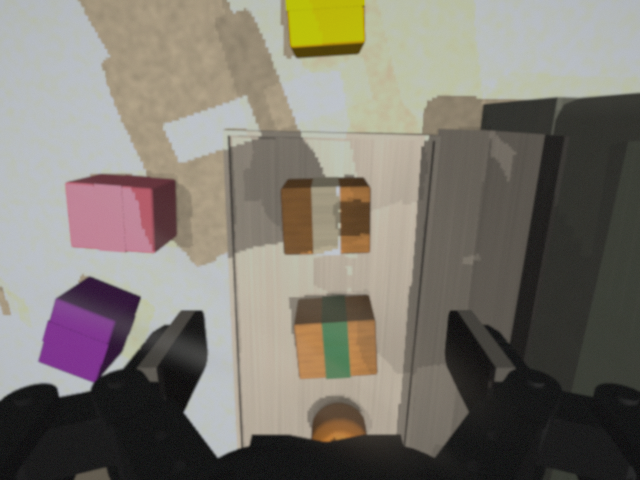

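The wrist view shows the white-band carton at about (326,216), the green-band one at about (336,338) and the roll below it at about (338,420). I'll refine their positions from this view.

Run:
```python
from h import *
im,d,p=load("w1")
C,uv=cloud(p,d,np.ones(d.shape,bool))
for n,x0,x1,y0,y1 in [("c1",265,390,165,268),("c2",280,395,282,392)]:
    s=(uv[:,0]>x0)&(uv[:,0]<x1)&(uv[:,1]>y0)&(uv[:,1]<y1)&(C[:,2]>50)&(C[:,2]<64)
    T=C[s];print(n,len(T),np.median(T[:,2]),cv2.minAreaRect(np.float32(T[:,:2])))
```

```text
c1 6011 55.16388390970462 ((428.253173828125, 260.8974304199219), (50.97002029418945, 63.6656494140625), 1.946995496749878)
c2 4657 55.2485494765902 ((533.2356567382812, 270.134765625), (51.43470001220703, 63.90242385864258), 4.486416816711426)
```

```bash
python3 -m creep '[{"grip":85,"linear":[0,0,34],"rot":[0,0,-0.014]},{"grip":85,"linear":[0.3,0,34],"rot":[0,0,0]},{"grip":85,"linear":[0.3,0,34],"rot":[0,0,0]},{"grip":85,"linear":[0,0,34],"rot":[0,0,0]},{"grip":85,"linear":[0,0,25],"rot":[0,0,0]},{"grip":85,"linear":[0,0,13],"rot":[0,0,0]},{"grip":85,"linear":[0,0,6],"rot":[0,0,0]},{"grip":85,"linear":[0,0,0],"rot":[0,0,0]},{"grip":85,"linear":[0,0,0],"rot":[0,0,0]}]'
python3 -c "from h import *;go(429,261.5,20,91.4)"
python3 -m creep '[{"grip":40,"linear":[0,0,0],"rot":[0,0,0]},{"grip":40,"linear":[0,0,0],"rot":[0,0,0]},{"grip":40,"linear":[0,0,0],"rot":[0,0,0]},{"grip":40,"linear":[0,0,0],"rot":[0,0,0]},{"grip":40,"linear":[0,0,0],"rot":[0,0,0]},{"grip":40,"linear":[0,0,0],"rot":[0,0,0]}]' 30
python3 -c "from h import *;go(429,261.5,200,91.4)"
```

```text
time_s: 2.53
eef_pos: [429.3, 262.0, 22.4]
ee_rot: [0.001, -0.014, 1.0, 0.0]
force: [-0.4, 0.4, 0.3]
grip_width: 0.992
t 2.53 pos [429.3 262.   22.4] jawyaw 91.5 tilt [ 1.3e-03  4.0e-04 -1.0e+00] F [-0.4  0.4  0.3] gw 84.7 j [ 0.31  0.54  1.78  0.    0.82 -1.28]
linear [ 0.3 -0.5  2.4] len 2.5
rot [0.0004 0.0013 0.0026] linear after rot [ 0.3 -0.5  2.4]
time_s: 3.03
eef_pos: [429.8, 261.9, 22.6]
ee_rot: [0.001, -0.014, 1.0, 0.0]
force: [-3.1, -0.6, 5.4]
grip_width: 0.75
t 3.03 pos [429.8 261.9  22.6] jawyaw 91.6 tilt [ 2.e-03  8.e-04 -1.e+00] F [-3.1 -0.6  5.4] gw 64.0 j [ 0.31  0.54  1.78  0.    0.82 -1.28]
linear [   0.4   -0.3 -177.4] len 177.4
rot [0.0007 0.002  0.0027] linear after rot [   0.8   -0.4 -177.4]
```

```bash
python3 -m creep '[{"grip":40,"linear":[0,0,-12],"rot":[0,0,0]},{"grip":40,"linear":[0,0,-30],"rot":[0,0,0]},{"grip":40,"linear":[0,0,-36],"rot":[0,0,0]},{"grip":40,"linear":[0,0,-36],"rot":[0,0,0]},{"grip":40,"linear":[0,0,-36],"rot":[0,0,0]},{"grip":40,"linear":[0,0,-25],"rot":[0,0,-0.04]},{"grip":40,"linear":[0,0,0],"rot":[0,0,-0.045]},{"grip":40,"linear":[0,0,0],"rot":[0,0,-0.045]},{"grip":40,"linear":[0,0,0],"rot":[0,0,0]}]'
python3 - <<'E'
from h import *
snap("wrist","w2")
go(472.5,-346,200,98.9)
E
```

```text
time_s: 3.78
eef_pos: [429.1, 261.6, 197.1]
ee_rot: [0.001, -0.079, 0.997, 0.0]
force: [-0.8, -0.5, -1.0]
grip_width: 0.747
t 3.83 pos [429.1 261.6 196.7] jawyaw 99.0 tilt [ 6.e-04  2.e-04 -1.e+00] F [ 0.3 -0.2 -1.9] gw 63.3 j [ 0.31  0.29  1.62  0.    1.23 -1.41]
linear [  51.6 -606.9   -3.4] len 609.1
rot [0.0001 0.0006 0.0009] linear after rot [  51.1 -607.    -3.3]
```

View pics/w2.png

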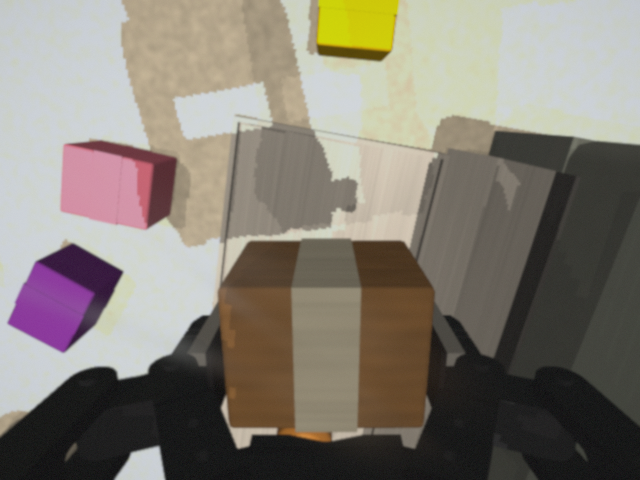

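The white-band carton is held square between the fingers, at about (325,335). Next I carry it to the tote.

```bash
python3 -m creep '[{"grip":40,"linear":[1,-12,0],"rot":[0,0,0]},{"grip":40,"linear":[2,-24,0],"rot":[0,0,0]},{"grip":40,"linear":[2.8,-33,0],"rot":[0,0,0]},{"grip":40,"linear":[2.8,-33,0],"rot":[0,0,0]},{"grip":40,"linear":[2.8,-33,0],"rot":[0,0,0]},{"grip":40,"linear":[2.8,-33,0],"rot":[0,0,0]},{"grip":40,"linear":[2.8,-33,0],"rot":[0,0,0]},{"grip":40,"linear":[2.8,-33,0],"rot":[0,0,0]},{"grip":40,"linear":[2.8,-33,0],"rot":[0,0,0]},{"grip":40,"linear":[2.8,-33,0],"rot":[0,0,0]},{"grip":40,"linear":[2.8,-33,0],"rot":[0,0,0]},{"grip":40,"linear":[2.8,-33,0],"rot":[0,0,0]}]'
python3 -m creep '[{"grip":40,"linear":[2.8,-33,0],"rot":[0,0,0]},{"grip":40,"linear":[2.8,-33,0],"rot":[0,0,0]},{"grip":40,"linear":[2.8,-33,0],"rot":[0,0,0]},{"grip":40,"linear":[2.8,-33,0],"rot":[0,0,0]},{"grip":40,"linear":[2.8,-33,0],"rot":[0,0,0]},{"grip":40,"linear":[2.8,-33,0],"rot":[0,0,0]},{"grip":40,"linear":[2,-24,0],"rot":[0,0,0]},{"grip":40,"linear":[1.5,-12,0],"rot":[0,0,0]},{"grip":40,"linear":[1,-6,0],"rot":[0,0,0]},{"grip":40,"linear":[0,0,0],"rot":[0,0,0]},{"grip":40,"linear":[0,0,0],"rot":[0,0,0]}]'
python3 - <<'E'
from h import *
snap("wrist","w3");snap("top","t3")
go(472.5,-346,20.5,98.9)
E
```

```text
time_s: 4.83
eef_pos: [455.2, -106.9, 196.3]
ee_rot: [-0.0, -0.078, 0.997, 0.0]
force: [0.4, 1.0, -0.7]
grip_width: 0.743
time_s: 5.75
eef_pos: [472.3, -344.2, 196.3]
ee_rot: [-0.0, -0.079, 0.997, 0.0]
force: [-0.5, 0.3, -2.0]
grip_width: 0.745
t 5.85 pos [ 472.6 -343.9  196.5] jawyaw 99.1 tilt [ 0.e+00  2.e-04 -1.e+00] F [ 0.3  0.3 -1.2] gw 63.8 j [-0.83  0.47  1.36  0.    1.31 -2.56]
linear [  0.4  -2.1 176. ] len 176.0
rot [0.0002 0.     0.0029] linear after rot [  0.4  -2.1 176. ]
```

View pics/w3.png

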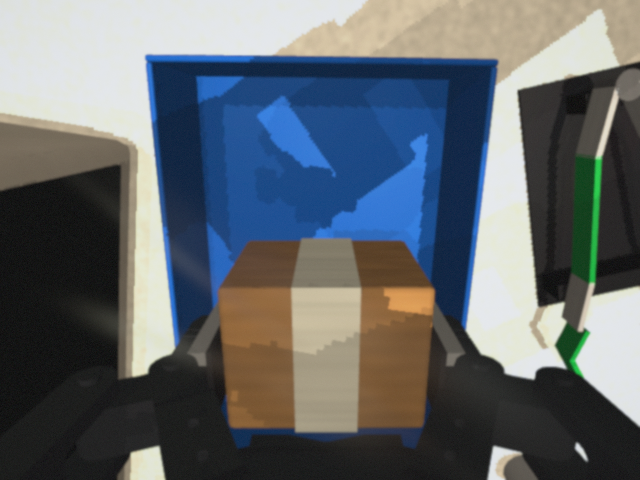

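View pics/t3.png

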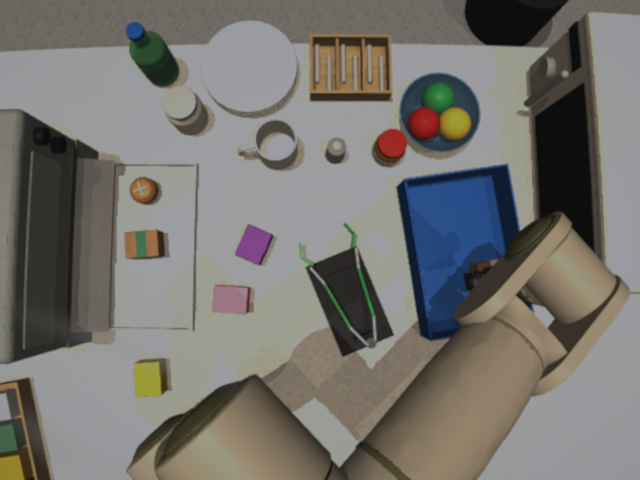

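Run:
```python
from h import *
im,d,p=load("top0");C,uv=cloud(p,d,np.ones(d.shape,bool))
s=(uv[:,0]>590)&(uv[:,1]>30)&(uv[:,1]<280);print("oven2",C[s].min(0).round(),C[s].max(0).round(),np.median(C[s],0).round())
im,d,p=load("t3");C,uv=cloud(p,d,np.ones(d.shape,bool))
for b in [(590,625,270,300),(540,570,220,240),(570,600,230,260),(600,615,270,330)]:
    s=(uv[:,0]>b[0])&(uv[:,0]<b[1])&(uv[:,1]>b[2])&(uv[:,1]<b[3]);print(b,np.median(C[s],0).round(),np.median(d[b[2]:b[3],b[0]:b[1]]))
s=(C[:,2]>330)&(uv[:,0]>440)&(uv[:,1]>200)
print("min y of arm",C[s][C[s][:,1].argmin()].round())
```

```text
oven2 [ 463. -589.  230.] [ 867. -494.  276.] [ 658. -527.  271.]
(590, 625, 270, 300) [ 461. -376.  493.] 586.979
(540, 570, 220, 240) [ 522. -315.  493.] 591.6833
(570, 600, 230, 260) [ 510. -361.  480.] 603.5613
(600, 615, 270, 330) [ 444. -373.  494.] 584.45605
min y of arm [ 459. -411.  476.]
```

```bash
python3 -m creep '[{"grip":40,"linear":[0.4,-2,30],"rot":[0,0,0]},{"grip":40,"linear":[0,0,34],"rot":[0,0,0]},{"grip":40,"linear":[0,0,34],"rot":[0,0,0]},{"grip":40,"linear":[0,0,30],"rot":[0,0,0]},{"grip":40,"linear":[0,0,20],"rot":[0,0,0]},{"grip":40,"linear":[0,0,12],"rot":[0,0,0]},{"grip":40,"linear":[0,0,7],"rot":[0,0,0]},{"grip":40,"linear":[0,0,4],"rot":[0,0,0]},{"grip":40,"linear":[0,0,2],"rot":[0,0,0]},{"grip":40,"linear":[0,0,0],"rot":[0,0,0]},{"grip":40,"linear":[0,0,0],"rot":[0,0,0]}]'
python3 -c "from h import *;go(472.5,-346,20.5,98.9)"
```

```text
time_s: 6.77
eef_pos: [472.8, -347.5, 24.3]
ee_rot: [0.001, -0.079, 0.997, -0.001]
force: [-0.9, -0.3, -1.8]
grip_width: 0.741
t 6.77 pos [ 472.8 -347.5   24.3] jawyaw 99.0 tilt [ 0.0012 -0.0013 -1.    ] F [-0.9 -0.3 -1.8] gw 63.3 j [-0.83  0.68  1.52  0.    0.95 -2.56]
linear [0.  1.5 3.8] len 4.1
rot [-0.0014  0.001   0.0019] linear after rot [0.  1.5 3.8]
```

```bash
python3 -m creep '[{"grip":40,"linear":[0,0,1],"rot":[0,0,0]},{"grip":40,"linear":[0,0,1],"rot":[0,0,0]},{"grip":40,"linear":[0,0,0.5],"rot":[0,0,0]},{"grip":40,"linear":[0,0,0],"rot":[0,0,0]},{"grip":40,"linear":[0,0,0],"rot":[0,0,0]}]'
python3 -m creep '[{"grip":40,"linear":[0,0,0.7],"rot":[0,0,0]},{"grip":40,"linear":[0,0,0],"rot":[0,0,0]},{"grip":40,"linear":[0,0,0],"rot":[0,0,0]}]'
```

```text
time_s: 7.18
eef_pos: [472.4, -347.2, 20.8]
ee_rot: [0.0, -0.079, 0.997, -0.0]
force: [-0.8, 0.1, -1.6]
grip_width: 0.747
time_s: 7.43
eef_pos: [472.4, -347.2, 20.7]
ee_rot: [0.0, -0.079, 0.997, -0.0]
force: [-2.1, 1.6, 6.1]
grip_width: 0.741
```

Contact with the floor is about 7 N, so the carton is down. I release it and rise.

```bash
python3 -m creep '[{"grip":72,"linear":[0,0,0],"rot":[0,0,0]},{"grip":85,"linear":[0,0,0],"rot":[0,0,0]},{"grip":85,"linear":[0,0,0],"rot":[0,0,0]},{"grip":85,"linear":[0,0,0],"rot":[0,0,0]},{"grip":85,"linear":[0,0,-10],"rot":[0,0,0]},{"grip":85,"linear":[0,0,-30],"rot":[0,0,0]},{"grip":85,"linear":[0,0,-40],"rot":[0,0,0]},{"grip":85,"linear":[0,0,-40],"rot":[0,0,0]},{"grip":85,"linear":[0,0,-40],"rot":[0,0,0]},{"grip":85,"linear":[0,0,-20],"rot":[0,0,0]},{"grip":85,"linear":[0,0,0],"rot":[0,0,0]}]' 30
python3 - <<'E'
from h import *
im,d,p=snap("wrist","w4")
go(534,270.5,200,94.4)
C,uv=cloud(p,d,np.ones(d.shape,bool))
s=(abs(C[:,2]-54)<6)&(abs(C[:,0]-472)<50)&(abs(C[:,1]+346)<50);T=C[s];print(len(T),np.median(T[:,2]),cv2.minAreaRect(np.float32(T[:,:2])))
E
```

```text
time_s: 8.35
eef_pos: [473.6, -348.4, 206.3]
ee_rot: [0.003, -0.079, 0.997, -0.004]
force: [0.3, -0.6, 0.2]
grip_width: 0.996
t 8.4 pos [ 472.9 -347.7  203. ] jawyaw 99.0 tilt [ 0.0035 -0.0039 -1.    ] F [ 0.5 -0.8 -1. ] gw 84.9 j [-0.83  0.47  1.35 -0.    1.32 -2.56]
linear [-157.1  601.     0.8] len 621.2
rot [-0.0043  0.003   0.0805] linear after rot [-108.3  611.7    3. ]
5758 53.15624275054887 ((470.80987548828125, -347.4327087402344), (50.69288635253906, 64.01050567626953), 8.53586196899414)
```

View pics/w4.png

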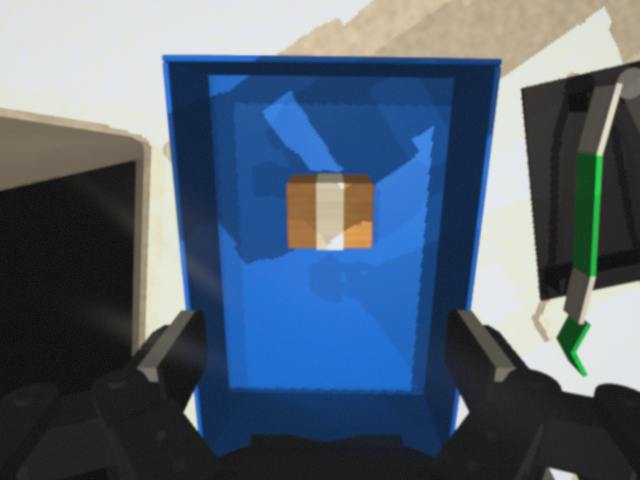

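The white carton stands square in the tote, at about (330,212). Next is the green-band carton.

```bash
python3 -m creep '[{"grip":85,"linear":[-4,15,0],"rot":[0,0,0]},{"grip":85,"linear":[-8.7,33.4,0],"rot":[0,0,0]},{"grip":85,"linear":[-8.7,33.4,0],"rot":[0,0,0]},{"grip":85,"linear":[-8.7,33.4,0],"rot":[0,0,0]},{"grip":85,"linear":[-8.7,33.4,0],"rot":[0,0,0]},{"grip":85,"linear":[-8.7,33.4,0],"rot":[0,0,0]},{"grip":85,"linear":[-8.7,33.4,0],"rot":[0,0,0]},{"grip":85,"linear":[-8.7,33.4,0],"rot":[0,0,0]},{"grip":85,"linear":[-8.7,33.4,0],"rot":[0,0,0]},{"grip":85,"linear":[-8.7,33.4,0],"rot":[0,0,0]},{"grip":85,"linear":[-8.7,33.4,0],"rot":[0,0,0]},{"grip":85,"linear":[-8.7,33.4,0],"rot":[0,0,0]}]'
python3 -m creep '[{"grip":85,"linear":[-8.7,33.4,0],"rot":[0,0,0]},{"grip":85,"linear":[-8.7,33.4,0],"rot":[0,0,0]},{"grip":85,"linear":[-8.7,33.4,0],"rot":[0,0,0]},{"grip":85,"linear":[-8.7,33.4,0],"rot":[0,0,0]},{"grip":85,"linear":[-8.7,33.4,0],"rot":[0,0,0]},{"grip":85,"linear":[-8.7,33.4,0],"rot":[0,0,0]},{"grip":85,"linear":[-5,18,0],"rot":[0,0,0]},{"grip":85,"linear":[0,0,0],"rot":[0,0,0.08]},{"grip":85,"linear":[0,0,0],"rot":[0,0,0]},{"grip":85,"linear":[0,0,0],"rot":[0,0,0]}]'
python3 - <<'E'
from h import *
im,d,p=snap("wrist","w5")
go(534,270.5,22,94.4)
C,uv=cloud(p,d,np.ones(d.shape,bool))
s=(abs(C[:,2]-56)<5)&(abs(C[:,0]-534)<45)&(abs(C[:,1]-270)<50);T=C[s];print(len(T),np.median(T[:,2]),cv2.minAreaRect(np.float32(T[:,:2])))
E
```

```text
time_s: 9.4
eef_pos: [510.2, 47.9, 199.0]
ee_rot: [-0.001, -0.078, 0.997, 0.0]
force: [0.9, -0.6, -0.4]
grip_width: 0.997
time_s: 10.23
eef_pos: [532.8, 270.6, 199.0]
ee_rot: [-0.001, -0.04, 0.999, -0.0]
force: [-0.6, -0.7, 0.9]
grip_width: 0.993
t 10.28 pos [533.  270.3 199.4] jawyaw 94.5 tilt [-1.5e-03 -5.0e-04 -1.0e+00] F [-0.1 -0.4 -0.7] gw 84.9 j [ 0.27  0.5   1.31 -0.    1.33 -1.38]
linear [ -1.3   0.2 177.4] len 177.4
rot [-0.0004 -0.0015  0.0019] linear after rot [ -1.    0.2 177.4]
6004 55.155716777239405 ((533.1869506835938, 270.1736755371094), (50.55927276611328, 64.13260650634766), 4.641582012176514)
```

View pics/w5.png

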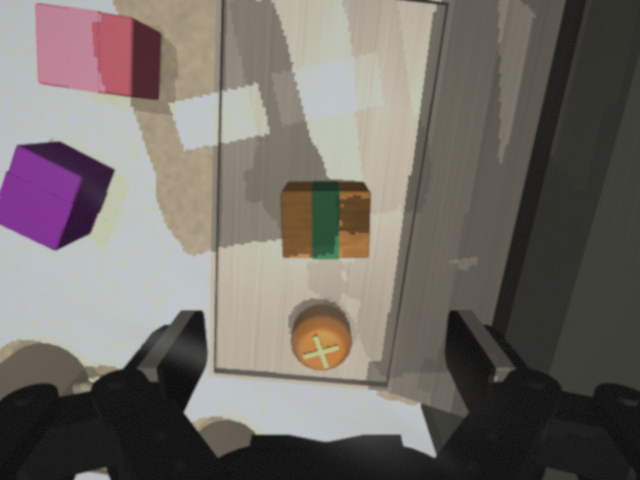

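The green-band carton is centred under the gripper at about (326,220), with the roll at (321,338) well clear. I descend and grip.

```bash
python3 -m creep '[{"grip":85,"linear":[0,0,30],"rot":[0,0,0]},{"grip":85,"linear":[0,0,36],"rot":[0,0,0]},{"grip":85,"linear":[0,0,36],"rot":[0,0,0]},{"grip":85,"linear":[0,0,34],"rot":[0,0,0]},{"grip":85,"linear":[0,0,22],"rot":[0,0,0]},{"grip":85,"linear":[0,0,13],"rot":[0,0,0]},{"grip":85,"linear":[0,0,6],"rot":[0,0,0]},{"grip":85,"linear":[0,0,0],"rot":[0,0,0]},{"grip":85,"linear":[0,0,0],"rot":[0,0,0]}]'
python3 -m creep '[{"grip":40,"linear":[0,0,0],"rot":[0,0,0]},{"grip":40,"linear":[0,0,0],"rot":[0,0,0]},{"grip":40,"linear":[0,0,0],"rot":[0,0,0]},{"grip":40,"linear":[0,0,0],"rot":[0,0,0]},{"grip":40,"linear":[0,0,0],"rot":[0,0,0]},{"grip":40,"linear":[0,0,0],"rot":[0,0,0]}]' 30
python3 - <<'E'
from h import *
go(534,270.5,22,94.4)
im,d,p=load("w5")
C,uv=cloud(p,d,np.ones(d.shape,bool))
s=(abs(C[:,2]-40)<14)&(C[:,2]>30)&(abs(C[:,0]-640)<45)&(abs(C[:,1]-272)<45);T=C[s];print(len(T),T[:,2].max(),cv2.minAreaRect(np.float32(T[:,:2])),cv2.minEnclosingCircle(np.float32(T[:,:2])))
E
```

```text
time_s: 11.03
eef_pos: [533.7, 270.5, 23.8]
ee_rot: [0.0, -0.039, 0.999, 0.0]
force: [-0.4, -0.5, 0.8]
grip_width: 0.991
time_s: 11.53
eef_pos: [534.0, 271.0, 24.4]
ee_rot: [0.001, -0.039, 0.999, 0.0]
force: [-1.0, -0.3, 5.7]
grip_width: 0.741
t 11.53 pos [534.  271.   24.4] jawyaw 94.4 tilt [ 2.2e-03  5.0e-04 -1.0e+00] F [-1.  -0.3  5.7] gw 63.3 j [ 0.27  0.7   1.48 -0.    0.96 -1.37]
linear [ 0.  -0.5  2.4] len 2.5
rot [0.0003 0.0022 0.0006] linear after rot [ 0.  -0.5  2.4]
2842 52.566088103741436 ((637.4295654296875, 274.79486083984375), (51.365577697753906, 49.003883361816406), 86.876220703125) ((638.5806884765625, 274.6695251464844), 25.81542205810547)
```

```bash
python3 -m creep '[{"grip":40,"linear":[0,0,-12],"rot":[0,0,0]},{"grip":40,"linear":[0,0,-30],"rot":[0,0,0]},{"grip":40,"linear":[0,0,-36],"rot":[0,0,0]},{"grip":40,"linear":[0,0,-36],"rot":[0,0,0]},{"grip":40,"linear":[0,0,-36],"rot":[0,0,0]},{"grip":40,"linear":[0,0,-25],"rot":[0,0,-0.036]},{"grip":40,"linear":[0,0,0],"rot":[0,0,-0.037]},{"grip":40,"linear":[0,0,0],"rot":[0,0,0]},{"grip":40,"linear":[0,0,0],"rot":[0,0,0]}]'
python3 -c "from h import *;go(552,-335,200,98.6)"
```

```text
time_s: 12.28
eef_pos: [532.8, 270.7, 198.1]
ee_rot: [-0.0, -0.075, 0.997, -0.0]
force: [-0.1, -0.2, -1.8]
grip_width: 0.743
t 12.28 pos [532.8 270.7 198.1] jawyaw 98.6 tilt [-7.e-04 -2.e-04 -1.e+00] F [-0.1 -0.2 -1.8] gw 63.5 j [ 0.27  0.5   1.31  0.    1.33 -1.45]
linear [  71.1 -601.8   -1.8] len 606.0
rot [-0.0001 -0.0007 -0.0009] linear after rot [  71.6 -601.8   -1.9]
```

```bash
python3 -m creep '[{"grip":40,"linear":[1.4,-12,0],"rot":[0,0,0]},{"grip":40,"linear":[2.8,-24,0],"rot":[0,0,0]},{"grip":40,"linear":[3.9,-33,0],"rot":[0,0,0]},{"grip":40,"linear":[3.9,-33,0],"rot":[0,0,0]},{"grip":40,"linear":[3.9,-33,0],"rot":[0,0,0]},{"grip":40,"linear":[3.9,-33,0],"rot":[0,0,0]},{"grip":40,"linear":[3.9,-33,0],"rot":[0,0,0]},{"grip":40,"linear":[3.9,-33,0],"rot":[0,0,0]},{"grip":40,"linear":[3.9,-33,0],"rot":[0,0,0]},{"grip":40,"linear":[3.9,-33,0],"rot":[0,0,0]},{"grip":40,"linear":[3.9,-33,0],"rot":[0,0,0]},{"grip":40,"linear":[3.9,-33,0],"rot":[0,0,0]}]'
python3 -m creep '[{"grip":40,"linear":[3.9,-33,0],"rot":[0,0,0]},{"grip":40,"linear":[3.9,-33,0],"rot":[0,0,0]},{"grip":40,"linear":[3.9,-33,0],"rot":[0,0,0]},{"grip":40,"linear":[3.9,-33,0],"rot":[0,0,0]},{"grip":40,"linear":[3.9,-33,0],"rot":[0,0,0]},{"grip":40,"linear":[3.9,-33,0],"rot":[0,0,0]},{"grip":40,"linear":[2.5,-22,0],"rot":[0,0,0]},{"grip":40,"linear":[1.5,-12,0],"rot":[0,0,0]},{"grip":40,"linear":[0,-4,0],"rot":[0,0,0]},{"grip":40,"linear":[0,0,0],"rot":[0,0,0]},{"grip":40,"linear":[0,0,0],"rot":[0,0,0]}]'
python3 - <<'E'
from h import *
snap("wrist","w6")
go(552,-335.2,22.3,98.6)
E
```

```text
time_s: 13.28
eef_pos: [544.3, -99.7, 197.3]
ee_rot: [-0.001, -0.074, 0.997, 0.0]
force: [-0.2, 1.1, -0.8]
grip_width: 0.745
time_s: 14.2
eef_pos: [553.6, -333.9, 197.9]
ee_rot: [-0.0, -0.075, 0.997, 0.0]
force: [0.5, -0.5, -0.7]
grip_width: 0.743
t 14.25 pos [ 553.7 -333.6  198.1] jawyaw 98.7 tilt [-2.e-04  5.e-04 -1.e+00] F [-0.6  0.5 -0.6] gw 63.6 j [-0.72  0.61  1.14  0.    1.4  -2.45]
linear [  1.9  -1.4 175.8] len 175.9
rot [ 0.0005 -0.0001  0.0013] linear after rot [  1.9  -1.3 175.8]
```

View pics/w6.png

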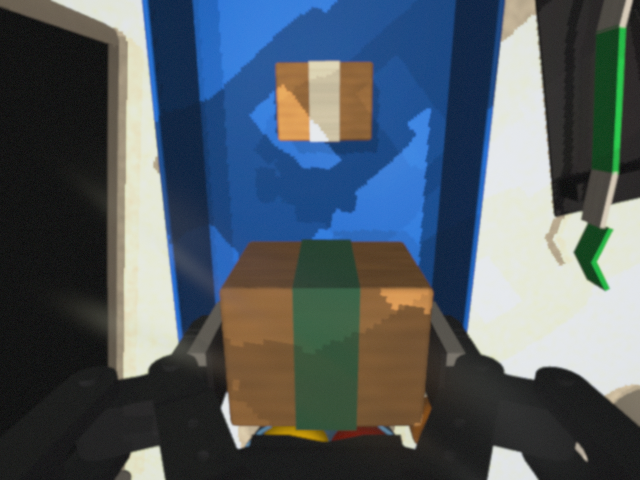

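The green carton is in line with the white one (324,100), so I lower it.

```bash
python3 -m creep '[{"grip":40,"linear":[1.0,-1.4,30],"rot":[0,0,0]},{"grip":40,"linear":[0,0,34],"rot":[0,0,0]},{"grip":40,"linear":[0,0,34],"rot":[0,0,0]},{"grip":40,"linear":[0,0,30],"rot":[0,0,0]},{"grip":40,"linear":[0,0,20],"rot":[0,0,0]},{"grip":40,"linear":[0,0,12],"rot":[0,0,0]},{"grip":40,"linear":[0,0,7],"rot":[0,0,0]},{"grip":40,"linear":[0,0,4],"rot":[0,0,0]},{"grip":40,"linear":[0,0,2],"rot":[0,0,0]},{"grip":40,"linear":[0,0,0],"rot":[0,0,0]},{"grip":40,"linear":[0,0,0],"rot":[0,0,0]},{"grip":40,"linear":[0,0,0],"rot":[0,0,0]}]'
python3 -m creep '[{"grip":40,"linear":[0,0,1],"rot":[0,0,0]},{"grip":40,"linear":[0,0,0.6],"rot":[0,0,0]},{"grip":40,"linear":[0,0,0],"rot":[0,0,0]},{"grip":40,"linear":[0,0,0],"rot":[0,0,0]}]'
```

```text
time_s: 15.25
eef_pos: [553.1, -336.8, 26.1]
ee_rot: [0.001, -0.075, 0.997, -0.001]
force: [0.3, -0.3, -1.2]
grip_width: 0.746
time_s: 15.58
eef_pos: [552.8, -336.5, 23.5]
ee_rot: [-0.0, -0.075, 0.997, 0.0]
force: [-0.4, -0.9, -0.6]
grip_width: 0.745
```

```bash
python3 -m creep '[{"grip":40,"linear":[0,0,0.6],"rot":[0,0,0]},{"grip":40,"linear":[0,0,0.4],"rot":[0,0,0]},{"grip":40,"linear":[0,0,0],"rot":[0,0,0]},{"grip":40,"linear":[0,0,0],"rot":[0,0,0]}]'
python3 -m creep '[{"grip":40,"linear":[0,0,0.6],"rot":[0,0,0]},{"grip":40,"linear":[0,0,0],"rot":[0,0,0]},{"grip":40,"linear":[0,0,0],"rot":[0,0,0]}]'
```

```text
time_s: 15.92
eef_pos: [552.8, -336.5, 22.5]
ee_rot: [-0.0, -0.075, 0.997, -0.0]
force: [-0.3, 0.2, -0.6]
grip_width: 0.743
time_s: 16.17
eef_pos: [552.8, -336.6, 22.5]
ee_rot: [0.0, -0.075, 0.997, -0.0]
force: [-3.5, 1.7, 6.4]
grip_width: 0.741
```

```bash
python3 -m creep '[{"grip":72,"linear":[0,0,0],"rot":[0,0,0]},{"grip":85,"linear":[0,0,0],"rot":[0,0,0]},{"grip":85,"linear":[0,0,0],"rot":[0,0,0]},{"grip":85,"linear":[0,0,0],"rot":[0,0,0]},{"grip":85,"linear":[0,0,-10],"rot":[0,0,0]},{"grip":85,"linear":[0,0,-30],"rot":[0,0,0]},{"grip":85,"linear":[0,0,-40],"rot":[0,0,0]},{"grip":85,"linear":[0,0,-40],"rot":[0,0,0]},{"grip":85,"linear":[0,0,-40],"rot":[0,0,0]},{"grip":85,"linear":[0,0,-20],"rot":[0,0,0]},{"grip":85,"linear":[0,0,0],"rot":[0,0,0]}]' 30
python3 - <<'E'
from h import *
im,d,p=snap("wrist","w7")
go(430.6,-123.6,200)
C,uv=cloud(p,d,np.ones(d.shape,bool))
for c in [(471,-347),(552,-336)]:
    s=(abs(C[:,2]-54)<5)&(abs(C[:,0]-c[0])<40)&(abs(C[:,1]-c[1])<50);T=C[s];print(len(T),np.median(T[:,2]),cv2.minAreaRect(np.float32(T[:,:2])))
E
```

```text
time_s: 17.08
eef_pos: [554.1, -337.6, 208.7]
ee_rot: [0.004, -0.075, 0.997, -0.004]
force: [0.5, -0.0, -0.0]
grip_width: 0.994
t 17.13 pos [ 553.4 -337.   205.1] jawyaw 98.6 tilt [ 0.0041 -0.0037 -1.    ] F [-0.6  0.4 -1.2] gw 84.9 j [-0.73  0.61  1.13 -0.    1.41 -2.45]
linear [ 89.5 229.4   3.8] len 246.2
7031 53.12235503957538 ((471.16253662109375, -347.3394775390625), (49.893104553222656, 64.24393463134766), 9.181612968444824)
5623 53.15780477157318 ((552.1934814453125, -336.5923767089844), (50.779998779296875, 64.09574127197266), 8.614212989807129)
```

View pics/w7.png

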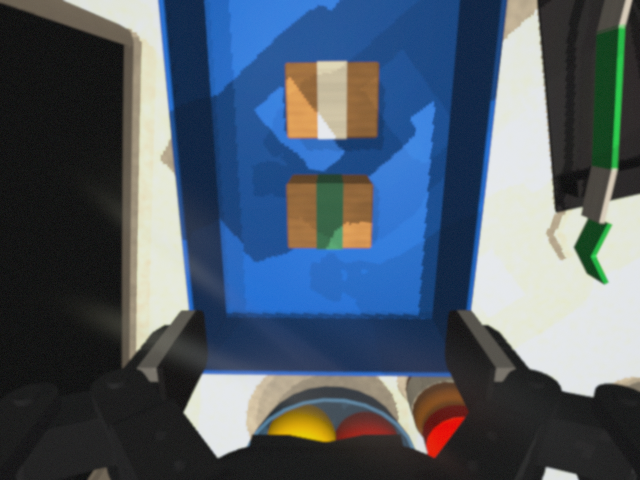

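Both cartons stand side by side on the tote floor at (331,100) and (330,212), with tops at z≈53 mm as expected. Now I move over the tongs and turn the gripper.

```bash
python3 -m creep '[{"grip":85,"linear":[6,16,0],"rot":[0,0,0]},{"grip":85,"linear":[13,33,0],"rot":[0,0,0]},{"grip":85,"linear":[13,33,0],"rot":[0,0,0]},{"grip":85,"linear":[13,33,0],"rot":[0,0,0]},{"grip":85,"linear":[13,33,0],"rot":[0,0,0]},{"grip":85,"linear":[13,33,0],"rot":[0,0,0]},{"grip":85,"linear":[13,33,0],"rot":[0,0,0]},{"grip":85,"linear":[6,16,0],"rot":[0,0,0]},{"grip":85,"linear":[0,0,0],"rot":[0,0,0.12]},{"grip":85,"linear":[0,0,0],"rot":[0,0,0.12]},{"grip":85,"linear":[0,0,0],"rot":[0,0,0.12]},{"grip":85,"linear":[0,0,0],"rot":[0,0,0.12]}]'
python3 -m creep '[{"grip":85,"linear":[0,0,0],"rot":[0,0,0.12]},{"grip":85,"linear":[0,0,0],"rot":[0,0,0.12]},{"grip":85,"linear":[0,0,0],"rot":[0,0,0.12]},{"grip":85,"linear":[0,0,0],"rot":[0,0,0.12]},{"grip":85,"linear":[0,0,0],"rot":[0,0,0.12]},{"grip":85,"linear":[0,0,0],"rot":[0,0,0.12]},{"grip":85,"linear":[0,0,0],"rot":[0,0,0.12]},{"grip":85,"linear":[0,0,0],"rot":[0,0,0.12]},{"grip":85,"linear":[0,0,0],"rot":[0,0,0.12]},{"grip":85,"linear":[0,0,0],"rot":[0,0,0.12]},{"grip":85,"linear":[0,0,0],"rot":[0,0,0.12]},{"grip":85,"linear":[0,0,0],"rot":[0,0,0.12]}]'
python3 -m creep '[{"grip":85,"linear":[0,0,0],"rot":[0,0,0.12]},{"grip":85,"linear":[0,0,0],"rot":[0,0,0.12]},{"grip":85,"linear":[0,0,0],"rot":[0,0,0.12]},{"grip":85,"linear":[0,0,0],"rot":[0,0,0.12]},{"grip":85,"linear":[0,0,0],"rot":[0,0,0.12]},{"grip":85,"linear":[0,0,0],"rot":[0,0,0.12]},{"grip":85,"linear":[0,0,0],"rot":[0,0,0.12]},{"grip":85,"linear":[0,0,0],"rot":[0,0,0.12]},{"grip":85,"linear":[0,0,0],"rot":[0,0,0.02]},{"grip":85,"linear":[0,0,0],"rot":[0,0,0]},{"grip":85,"linear":[0,0,0],"rot":[0,0,0]}]'
python3 - <<'E'
from h import *
snap("wrist","w8")
go(430.6,-123.6,200,-67.5)
E
```

```text
time_s: 18.13
eef_pos: [428.8, -122.1, 200.9]
ee_rot: [-0.001, 0.167, 0.986, 0.0]
force: [-0.8, 0.8, 0.5]
grip_width: 0.992
time_s: 19.13
eef_pos: [428.8, -122.2, 200.8]
ee_rot: [-0.001, 0.776, 0.631, -0.0]
force: [0.8, -0.6, -0.2]
grip_width: 0.997
time_s: 20.05
eef_pos: [429.1, -122.4, 201.4]
ee_rot: [-0.0, 0.981, 0.196, -0.0]
force: [-0.6, 0.3, 0.6]
grip_width: 0.996
t 20.1 pos [ 429.2 -122.4  201.5] jawyaw -67.4 tilt [-7.e-04  4.e-04 -1.e+00] F [-0.3  0.2 -0. ] gw 85.3 j [-0.54  0.17  1.77 -0.    1.21  0.63]
linear [0.9 1.6 1.5] len 2.4
rot [-0.0007  0.0005  0.0019] linear after rot [0.9 1.6 1.5]
```

View pics/w8.png

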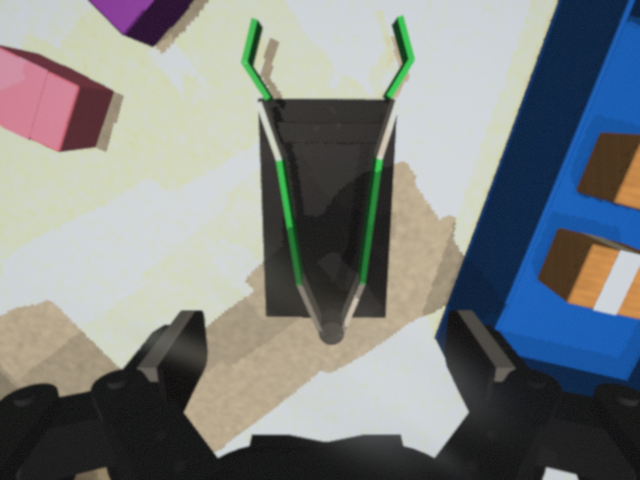

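The tongs lie symmetric in view: green strips from (280,160) to (300,283) and (380,160) to (362,283), hinge at (332,332). I'll measure them precisely.

Run:
```python
from h import *
im,d,p=load("w8");hsv=cv2.cvtColor(im,cv2.COLOR_RGB2HSV)
g=((hsv[...,0]>45)&(hsv[...,0]<80)&(hsv[...,1]>110)&(hsv[...,2]>60)).astype(np.uint8);g[:,:230]=0;g[:,430:]=0
n,l,s,c=cv2.connectedComponentsWithStats(g)
M=[]
for i in range(1,n):
    if s[i,4]<100: continue
    v,u=np.nonzero(l==i)
    X=pts(p,d,np.c_[u,v]);ok=abs(X[:,2]-54)<4
    Z=plane(p,np.c_[u,v],54)[ok][:,:2]
    f=cv2.fitLine(np.float32(Z),cv2.DIST_HUBER,0,.01,.01).ravel();a=f[:2]*np.sign(f[0])
    t=(Z-f[2:])@a;c0=f[2:]+a*(t.min()+t.max())/2
    print(i,s[i],"mid",c0.round(1),"len",np.ptp(t).round(1),"yaw",np.degrees(np.arctan2(a[1],a[0])).round(1),"medz",np.median(X[ok,2]).round(1))
    M.append(c0)
h=plane(p,[(332,332)],56)[0];print("hinge",h.round(1))
```

```text
1 [385  17  29  82 730] mid [ 549.3 -125.7] len 49.3 yaw 17.0 medz 53.0
2 [242  19  30  82 604] mid [510.8 -36.3] len 49.5 yaw 28.6 medz 53.1
8 [ 359  158   24  125 1021] mid [ 440.8 -151.7] len 92.2 yaw 16.8 medz 52.9
9 [ 276  160   26  124 1044] mid [417.1 -97.9] len 92.3 yaw 30.2 medz 53.0
hinge [ 349.9 -160.2   56. ]
```

Checks agree: separation 58.8 mm centre to centre (63 mm over the outsides), hinge 87 mm behind, tips 110 mm ahead, yaw about 23.6°. I descend around the strips.

```bash
python3 -m creep '[{"grip":85,"linear":[0,1.9,30],"rot":[0,0,-0.017]},{"grip":85,"linear":[0,0,36],"rot":[0,0,0]},{"grip":85,"linear":[0,0,36],"rot":[0,0,0]},{"grip":85,"linear":[0,0,24],"rot":[0,0,0]},{"grip":85,"linear":[0,0,18],"rot":[0,0,0]},{"grip":85,"linear":[0,0,15],"rot":[0,0,0]},{"grip":85,"linear":[0,0,12],"rot":[0,0,0]},{"grip":85,"linear":[0,0,6],"rot":[0,0,0]},{"grip":85,"linear":[0,0,2],"rot":[0,0,0]},{"grip":85,"linear":[0,0,0],"rot":[0,0,0]},{"grip":85,"linear":[0,0,0],"rot":[0,0,0]}]'
python3 - <<'E'
from h import *
snap("wrist","w9")
go(429.7,-124.2,22,-66.4)
E
```

```text
time_s: 21.02
eef_pos: [430.4, -124.5, 23.5]
ee_rot: [0.0, 0.979, 0.203, 0.0]
force: [0.8, 0.1, -0.8]
grip_width: 0.995
t 21.07 pos [ 430.5 -124.5   23.6] jawyaw -66.6 tilt [ 1.1e-03 -7.0e-04 -1.0e+00] F [-0.7  1.2 -0.1] gw 85.0 j [-0.54  0.45  1.94 -0.    0.75  0.62]
linear [-0.6 -0.6  1.6] len 1.8
rot [ 0.0011 -0.0007 -0.0027] linear after rot [-0.6 -0.6  1.6]
```

View pics/w9.png

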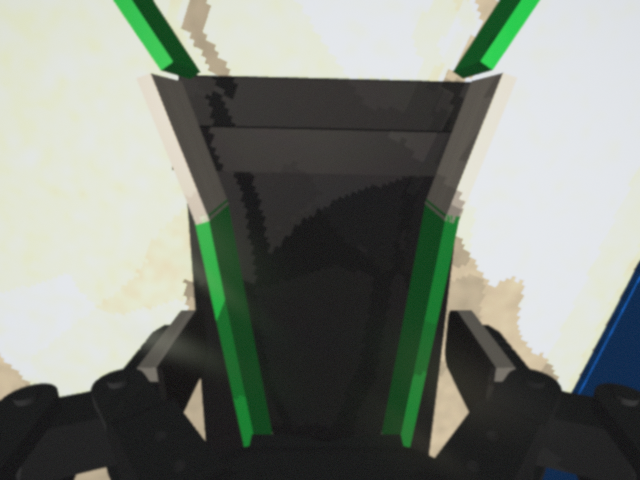

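Both strips sit symmetrically between the fingers. I close to 57 mm.

```bash
python3 -m creep '[{"grip":70,"linear":[0,0,1],"rot":[0,0,0]},{"grip":64,"linear":[0,0,0],"rot":[0,0,0]},{"grip":61,"linear":[0,0,0],"rot":[0,0,0]},{"grip":59,"linear":[0,0,0],"rot":[0,0,0]},{"grip":57,"linear":[0,0,0],"rot":[0,0,0]},{"grip":57,"linear":[0,0,0],"rot":[0,0,0]},{"grip":57,"linear":[0,0,0],"rot":[0,0,0]},{"grip":57,"linear":[0,0,0],"rot":[0,0,0]}]' 45
python3 - <<'E'
from h import *
snap("wrist","w10")
go(429.7,-124.2,22,-66.4)
E
```

```text
time_s: 21.73
eef_pos: [431.2, -124.8, 23.4]
ee_rot: [0.001, 0.979, 0.203, 0.001]
force: [-0.9, 0.9, 14.4]
grip_width: 0.671
t 21.78 pos [ 431.2 -124.8   23.4] jawyaw -66.6 tilt [ 0.0028 -0.0015 -1.    ] F [-1.1  2.4 14.2] gw 57.6 j [-0.54  0.45  1.94  0.    0.74  0.62]
linear [-1.1 -1.1  1.4] len 2.1
rot [ 0.0025 -0.002  -0.0029] linear after rot [-1.1 -1.1  1.4]
```

View pics/w10.png

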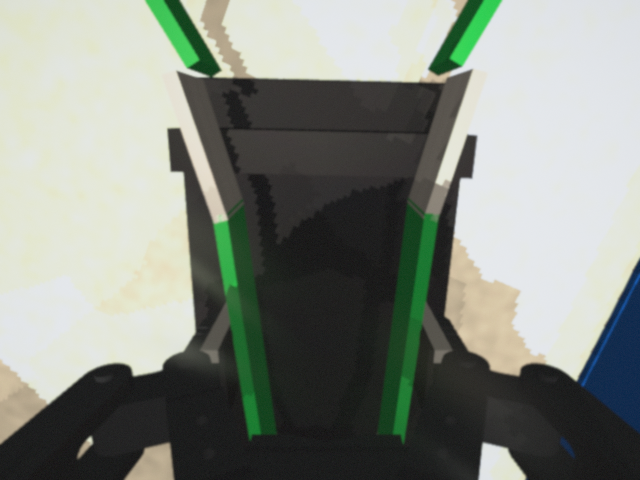

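The tongs are gripped at 57.6 mm with the tips still open. I lift.

```bash
python3 -m creep '[{"grip":57,"linear":[0,0,-4],"rot":[0,0,0]},{"grip":57,"linear":[0,0,-8],"rot":[0,0,0]},{"grip":57,"linear":[0,0,-16],"rot":[0,0,0]},{"grip":57,"linear":[0,0,-25],"rot":[0,0,0]},{"grip":57,"linear":[0,0,-30],"rot":[0,0,0]},{"grip":57,"linear":[0,0,-30],"rot":[0,0,0]},{"grip":57,"linear":[0,0,-30],"rot":[0,0,0]},{"grip":57,"linear":[0,0,-25],"rot":[0,0,0]},{"grip":57,"linear":[0,0,-10],"rot":[0,0,0]},{"grip":57,"linear":[0,0,0],"rot":[0,0,0]},{"grip":57,"linear":[0,0,0],"rot":[0,0,0]}]'
python3 - <<'E'
from h import *
snap("wrist","w11"); snap("scene","s11")
go(640,159,200,0)
im,d,p=load("w11");hsv=cv2.cvtColor(im,cv2.COLOR_RGB2HSV)
g=((hsv[...,0]>45)&(hsv[...,0]<80)&(hsv[...,1]>110)&(hsv[...,2]>120)).astype(np.uint8);g[:,:100]=0;g[:,560:]=0
n,l,s,c=cv2.connectedComponentsWithStats(g)
for i in range(1,n):
    if s[i,4]<100: continue
    v,u=np.nonzero(l==i);X=pts(p,d,np.c_[u,v]);print(s[i],X.min(0).round(),X.max(0).round(),np.median(X,0).round(1))
    for q in (v<v.min()+8,v>v.max()-8): print("  end",np.median(X[q],0).round(1))
E
```

```text
time_s: 22.7
eef_pos: [429.8, -124.2, 199.9]
ee_rot: [0.0, 0.979, 0.203, 0.0]
force: [-0.1, 0.1, -0.4]
grip_width: 0.669
t 22.8 pos [ 429.5 -124.   198.8] jawyaw -66.6 tilt [-0.0019  0.0011 -1.    ] F [ 0.2  0.6 -0.4] gw 57.2 j [-0.54  0.17  1.77 -0.    1.2   0.62]
linear [ 305.6 -176.    -1.2] len 352.7
rot [-2.400e-03  1.000e-04 -1.162e+00] linear after rot [283.  210.5  -1.2]
[ 146    0   54   68 1211] [494. -95.   3.] [516.  43. 342.] [500.7 -52.1 229.9]
  end [504.8 -46.5 230.1]
  end [495.3 -58.2 229.9]
[ 449    0   52   66 1153] [ 496. -123.  228.] [539. -95. 342.] [ 530.1 -120.4  229.9]
  end [ 537.1 -120.9  229.9]
  end [ 522.5 -120.3  229.9]
[216 222  22  70 846] [440. -95. 227.] [496. -78. 342.] [450.7 -83.8 229.5]
  end [458.  -80.  229.6]
  end [441.4 -87.8 229.4]
[393 377  19  58 546] [ 413. -159.  228.] [496. -95. 342.] [ 424.4 -153.3  229.2]
  end [ 432.8 -150.1  229.3]
  end [ 414.9 -156.7  229.3]
[246 402  16  35 354] [ 393. -115.  227.] [ 433. -106.  272.] [ 399.8 -110.6  229.2]
  end [ 404.4 -108.2  229.3]
  end [ 395.5 -112.8  229.1]
```

View pics/w11.png

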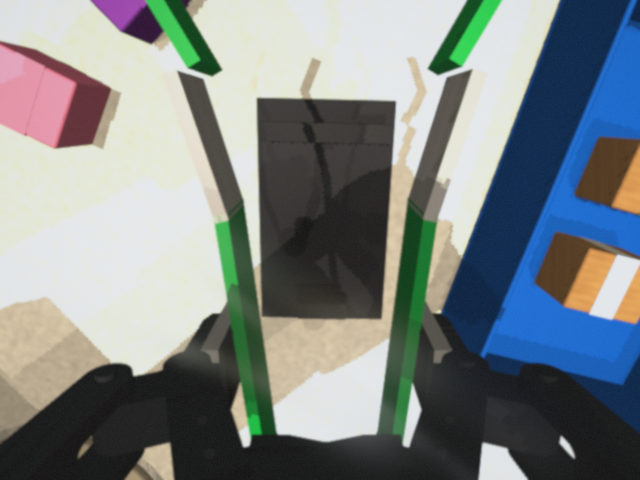

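View pics/s11.png

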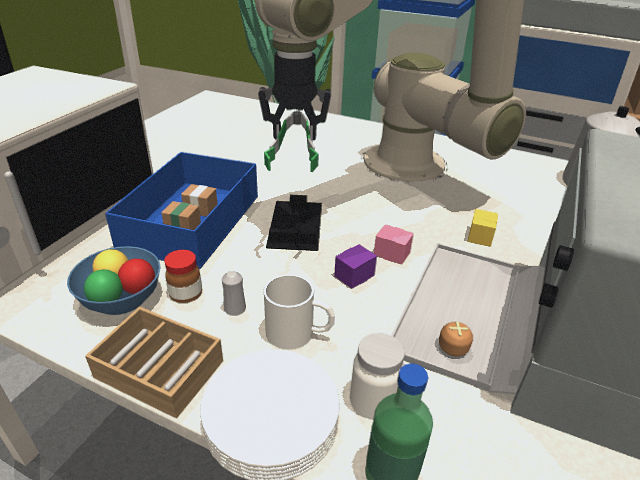

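The tongs are level (tops 229.2–229.9 mm) and centred on the tool axis, and the rest is empty. I turn so the tips point to +y, then carry the tongs over the roll.

```bash
python3 -m creep '[{"grip":57,"linear":[0,0,0],"rot":[0,0,-0.06]},{"grip":57,"linear":[0,0,0],"rot":[0,0,-0.11]},{"grip":57,"linear":[0,0,0],"rot":[0,0,-0.11]},{"grip":57,"linear":[0,0,0],"rot":[0,0,-0.11]},{"grip":57,"linear":[0,0,0],"rot":[0,0,-0.11]},{"grip":57,"linear":[0,0,0],"rot":[0,0,-0.11]},{"grip":57,"linear":[0,0,0],"rot":[0,0,-0.11]},{"grip":57,"linear":[0,0,0],"rot":[0,0,-0.11]},{"grip":57,"linear":[0,0,0],"rot":[0,0,-0.11]},{"grip":57,"linear":[0,0,0],"rot":[0,0,-0.11]},{"grip":57,"linear":[0,0,0],"rot":[0,0,-0.11]},{"grip":57,"linear":[0,0,0],"rot":[0,0,0]}]'
python3 -c "from h import *;go(639,159,200,0)"
```

```text
time_s: 23.8
eef_pos: [429.7, -124.1, 198.8]
ee_rot: [-0.001, 0.706, 0.708, -0.0]
force: [0.4, -0.1, -1.4]
grip_width: 0.671
t 23.8 pos [ 429.7 -124.1  198.8] jawyaw 0.1 tilt [-0.002   0.0012 -1.    ] F [ 0.4 -0.1 -1.4] gw 57.3 j [-0.54  0.17  1.77 -0.    1.2  -0.55]
linear [282.7 209.8  -1.3] len 352.1
rot [-0.002  -0.0012  0.0018] linear after rot [283.1 209.3  -1.2]
```

```bash
python3 -m creep '[{"grip":57,"linear":[10,7.5,0],"rot":[0,0,0]},{"grip":57,"linear":[21.9,16.2,0],"rot":[0,0,0]},{"grip":57,"linear":[21.9,16.2,0],"rot":[0,0,0]},{"grip":57,"linear":[21.9,16.2,0],"rot":[0,0,0]},{"grip":57,"linear":[21.9,16.2,0],"rot":[0,0,0]},{"grip":57,"linear":[21.9,16.2,0],"rot":[0,0,0]},{"grip":57,"linear":[21.9,16.2,0],"rot":[0,0,0]},{"grip":57,"linear":[21.9,16.2,0],"rot":[0,0,0]},{"grip":57,"linear":[21.9,16.2,0],"rot":[0,0,0]},{"grip":57,"linear":[21.9,16.2,0],"rot":[0,0,0]},{"grip":57,"linear":[21.9,16.2,0],"rot":[0,0,0]},{"grip":57,"linear":[21.9,16.2,0],"rot":[0,0,0]}]'
python3 -m creep '[{"grip":57,"linear":[21.9,16.2,0],"rot":[0,0,0]},{"grip":57,"linear":[10,7.5,0],"rot":[0,0,0]},{"grip":57,"linear":[0,0,0],"rot":[0,0,0]},{"grip":57,"linear":[0,0,0],"rot":[0,0,0]}]'
python3 - <<'E'
from h import *
snap("wrist","w12"); snap("scene","s12"); snap("top","t12")
go(639,159,100,0)
E
```

```text
time_s: 24.8
eef_pos: [616.6, 127.4, 198.7]
ee_rot: [-0.001, 0.709, 0.705, -0.001]
force: [-0.6, 0.1, -1.3]
grip_width: 0.674
time_s: 25.13
eef_pos: [639.7, 158.1, 198.5]
ee_rot: [-0.001, 0.708, 0.706, -0.001]
force: [-0.1, 0.7, -0.4]
grip_width: 0.664
t 25.28 pos [639.7 157.1 199.7] jawyaw -0.2 tilt [-7.e-04 -2.e-04 -1.e+00] F [ 0.2 -0.3 -2. ] gw 57.0 j [ 0.06  0.64  1.08 -0.    1.42  0.07]
linear [ 1.9 -0.6 99.7] len 99.8
rot [-0.0007  0.0002 -0.004 ] linear after rot [ 1.9 -0.7 99.7]
```

View pics/w12.png

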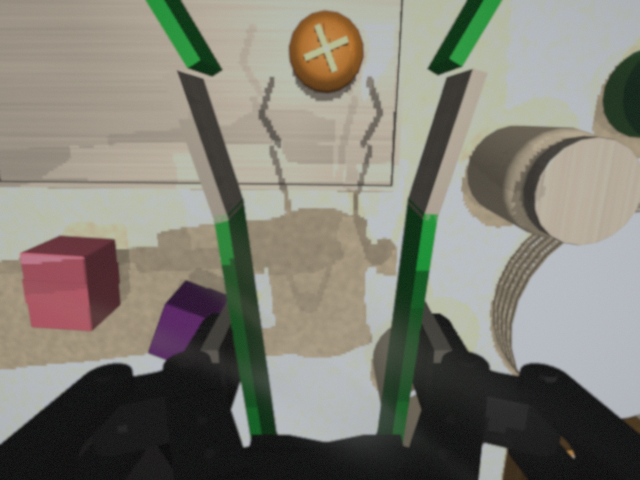

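View pics/s12.png

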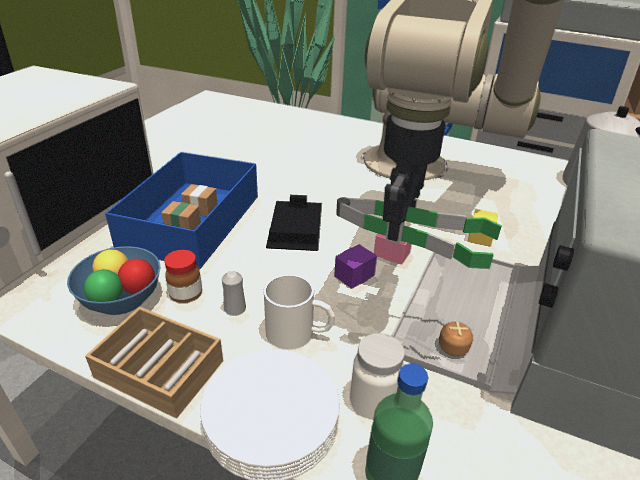

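View pics/t12.png

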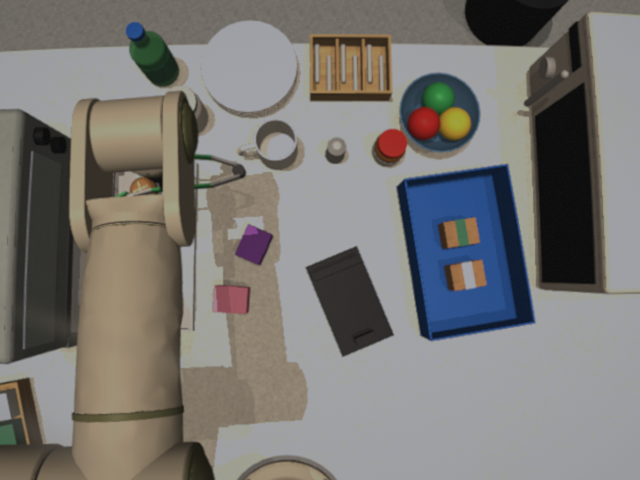

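Run:
```python
from h import *
im,d,p=load("w12");hsv=cv2.cvtColor(im,cv2.COLOR_RGB2HSV)
C,uv=cloud(p,d,np.ones(d.shape,bool))
s=(C[:,2]>28)&(C[:,2]<56)&(abs(C[:,0]-640)<45)&(abs(C[:,1]-272)<45);T=C[s]
print(len(T),T[:,2].max(),cv2.minEnclosingCircle(np.float32(T[:,:2])),(T[:,:2].min(0)+T[:,:2].max(0))/2)
m=((hsv[...,0]>5)&(hsv[...,0]<22)&(hsv[...,1]>120)).astype(np.uint8);m[:,:270]=0;m[:,380:]=0;m[110:]=0
v,u=np.nonzero(m);(cu,cv_),r=cv2.minEnclosingCircle(np.float32(np.c_[u,v]));print(cu,cv_,r,plane(p,[(cu,cv_)],38),plane(p,[(cu,cv_)],30))
# tongs tip laterals
g=((hsv[...,0]>45)&(hsv[...,0]<80)&(hsv[...,1]>110)&(hsv[...,2]>120)).astype(np.uint8)
n,l,st,c=cv2.connectedComponentsWithStats(g)
for i in range(1,n):
    if st[i,4]<300: continue
    v,u=np.nonzero(l==i);X=pts(p,d,np.c_[u,v]);X=X[abs(X[:,2]-230)<5];print(st[i],X.min(0).round(1),X.max(0).round(1),X[X[:,1]>X[:,1].max()-3].mean(0).round(1),X[X[:,1]<X[:,1].min()+3].mean(0).round(1))
```

```text
4849 52.70646952659399 ((639.3057861328125, 274.8371276855469), 25.992887496948242) [639.0065459  274.49266986]
325.8150939941406 51.0888671875 40.13003921508789 [[639.52476857 274.89691779  38.        ]] [[639.51676199 276.05620611  30.        ]]
[ 147    0   52   68 1097] [596.1 243.7 226.3] [607.5 259.3 230.5] [598.9 257.8 228.5] [605.3 245.6 228.5]
[ 450    0   51   66 1064] [670.7 244.2 226.2] [682.5 259.1 230.9] [679.6 257.5 228.3] [673.3 245.9 228.2]
[417 214  19  57 696] [665.8 188.3 225.7] [670.5 205.5 229.8] [668.6 203.7 228. ] [667.8 189.8 227.9]
[216 221  17  43 482] [608.4 190.7 226.1] [612.7 203.8 230.2] [610.3 201.9 228.3] [610.5 192.4 228.2]
```

```bash
python3 -m creep '[{"grip":57,"linear":[2,-0.4,12],"rot":[0,0,0]},{"grip":57,"linear":[0,0,25],"rot":[0,0,0]},{"grip":57,"linear":[0,0,28],"rot":[0,0,0]},{"grip":57,"linear":[0,0,28],"rot":[0,0,0]},{"grip":57,"linear":[0,0,25],"rot":[0,0,0]},{"grip":57,"linear":[0,0,14],"rot":[0,0,0]},{"grip":57,"linear":[0,0,6],"rot":[0,0,0]},{"grip":57,"linear":[0,0,0],"rot":[0,0,0]},{"grip":57,"linear":[0,0,0],"rot":[0,0,0]}]'
python3 - <<'E'
from h import *
im,d,p=snap("scene","s13"); go(639.5,159.7,12.5,0)
c=cv2.resize(im[180:400,330:560],None,fx=2.6,fy=2.6,interpolation=cv2.INTER_CUBIC);cv2.imwrite("pics/s13c.png",c[:,:,::-1])
snap("wrist","w13")
E
```

```text
time_s: 26.03
eef_pos: [640.1, 159.7, 63.0]
ee_rot: [0.0, 0.708, 0.706, 0.001]
force: [-0.7, -0.2, -0.9]
grip_width: 0.671
t 26.08 pos [640.4 159.8  63.5] jawyaw -0.1 tilt [ 2.4e-03  2.0e-04 -1.0e+00] F [ 0.3  0.5 -0.9] gw 56.9 j [ 0.07  0.76  1.23 -0.    1.14  0.07]
linear [-0.1 -1.  51. ] len 51.0
rot [ 0.0024 -0.0002 -0.0026] linear after rot [-0.1 -0.9 51. ]
```

View pics/s13c.png

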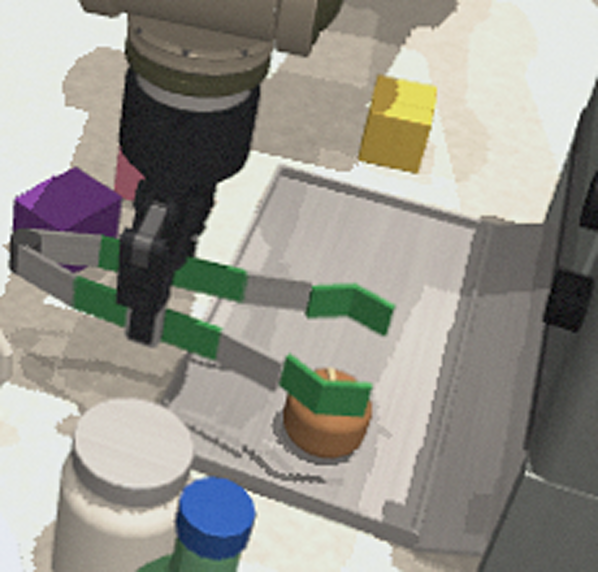

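View pics/w13.png

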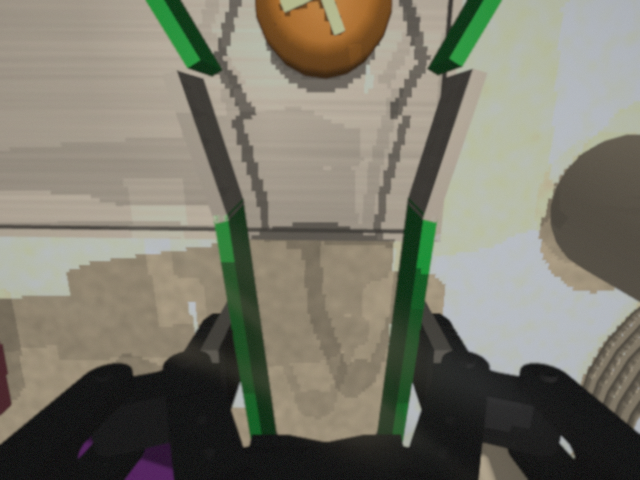

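The roll, at about (323,20), is centred between the arms, and the cups are above it. I descend the rest slowly.

```bash
python3 -m creep '[{"grip":57,"linear":[0,-0.4,8],"rot":[0,0,0]},{"grip":57,"linear":[0,-0.4,10],"rot":[0,0,0]},{"grip":57,"linear":[0,0,10],"rot":[0,0,0]},{"grip":57,"linear":[0,0,8],"rot":[0,0,0]},{"grip":57,"linear":[0,0,6],"rot":[0,0,0]},{"grip":57,"linear":[0,0,4],"rot":[0,0,0]},{"grip":57,"linear":[0,0,2],"rot":[0,0,0]},{"grip":57,"linear":[0,0,0],"rot":[0,0,0]},{"grip":57,"linear":[0,0,0],"rot":[0,0,0]},{"grip":57,"linear":[0,0,0],"rot":[0,0,0]}]'
python3 - <<'E'
from h import *
im,d,p=snap("scene","s14"); go(639.5,159.7,12.5,0)
c=cv2.resize(im[180:400,330:560],None,fx=2.6,fy=2.6,interpolation=cv2.INTER_CUBIC);cv2.imwrite("pics/s14c.png",c[:,:,::-1])
im,d,p=snap("wrist","w14");hsv=cv2.cvtColor(im,cv2.COLOR_RGB2HSV)
g=((hsv[...,0]>45)&(hsv[...,0]<80)&(hsv[...,1]>110)&(hsv[...,2]>120)).astype(np.uint8)
n,l,st,c=cv2.connectedComponentsWithStats(g)
for i in range(1,n):
    if st[i,4]<200: continue
    v,u=np.nonzero(l==i);X=pts(p,d,np.c_[u,v]);print(st[i],np.median(X,0).round(1))
E
```

```text
time_s: 26.97
eef_pos: [639.1, 160.1, 14.4]
ee_rot: [0.0, 0.708, 0.706, 0.0]
force: [-0.3, -0.7, -0.8]
grip_width: 0.668
t 27.02 pos [639.1 160.1  14.4] jawyaw -0.1 tilt [ 9.e-04  1.e-04 -1.e+00] F [ 1.   0.4 -1.2] gw 57.2 j [0.07 0.82 1.26 0.   1.05 0.07]
linear [-0.4  0.4  1.9] len 1.9
rot [ 0.0009 -0.0001 -0.002 ] linear after rot [-0.4  0.4  1.9]
[ 146    0   54   68 1108] [601.3 254.   44.3]
[ 450    0   51   66 1104] [675.7 254.1  44.4]
[417 215  19  57 676] [667.4 198.9  44. ]
[216 220  17  43 504] [609.8 199.3  44. ]
```

View pics/s14c.png

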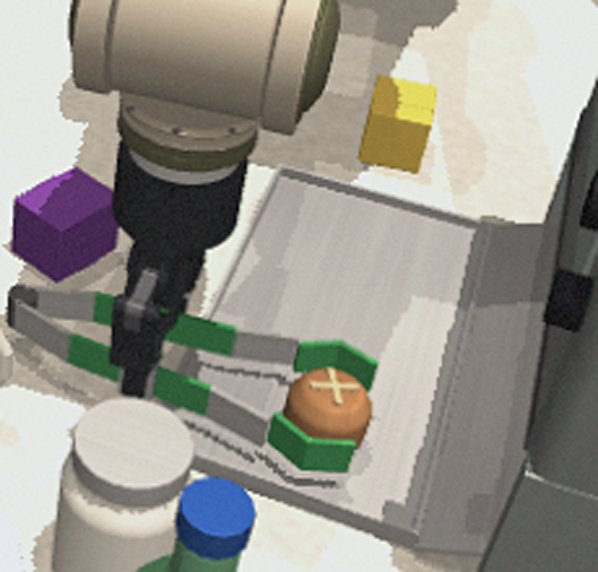

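The cups straddle the roll with strip tops at z≈44. The pads move forward a few mm as they close, which lowers the tongs slightly, so I stay at this height and close.

```bash
python3 -m creep '[{"grip":54,"linear":[0,0,0],"rot":[0,0,0]},{"grip":52,"linear":[0,0,0],"rot":[0,0,0]},{"grip":50,"linear":[0,0,0],"rot":[0,0,0]},{"grip":48,"linear":[0,0,0],"rot":[0,0,0]},{"grip":46,"linear":[0,0,0],"rot":[0,0,0]},{"grip":44,"linear":[0,0,0],"rot":[0,0,0]},{"grip":42,"linear":[0,0,0],"rot":[0,0,0]},{"grip":36,"linear":[0,0,0],"rot":[0,0,0]},{"grip":36,"linear":[0,0,0],"rot":[0,0,0]},{"grip":36,"linear":[0,0,0],"rot":[0,0,0]},{"grip":36,"linear":[0,0,0],"rot":[0,0,0]},{"grip":36,"linear":[0,0,0],"rot":[0,0,0]}]' 45
python3 - <<'E'
from h import *
im,d,p=snap("scene","s15"); go(639.5,159.7,12.5,0)
c=cv2.resize(im[180:400,330:560],None,fx=2.6,fy=2.6,interpolation=cv2.INTER_CUBIC);cv2.imwrite("pics/s15c.png",c[:,:,::-1])
snap("wrist","w15")
E
```

```text
time_s: 28.07
eef_pos: [638.9, 160.0, 14.0]
ee_rot: [0.0, 0.708, 0.706, 0.0]
force: [-0.7, -0.3, -0.4]
grip_width: 0.487
t 28.12 pos [638.9 160.   13.9] jawyaw -0.1 tilt [ 1.e-04  0.e+00 -1.e+00] F [ 0.4 -0.1  0.7] gw 42.0 j [0.07 0.82 1.26 0.   1.05 0.07]
linear [-0.3  0.6  1.4] len 1.6
rot [ 0.0001 -0.     -0.002 ] linear after rot [-0.3  0.6  1.4]
```

View pics/s15c.png

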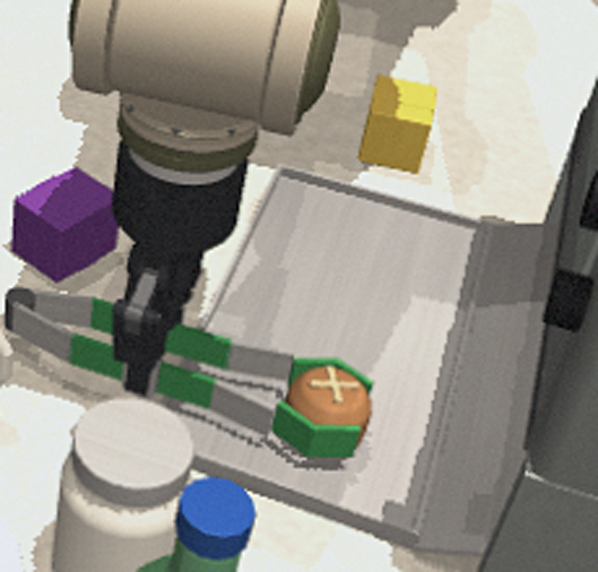

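View pics/w15.png

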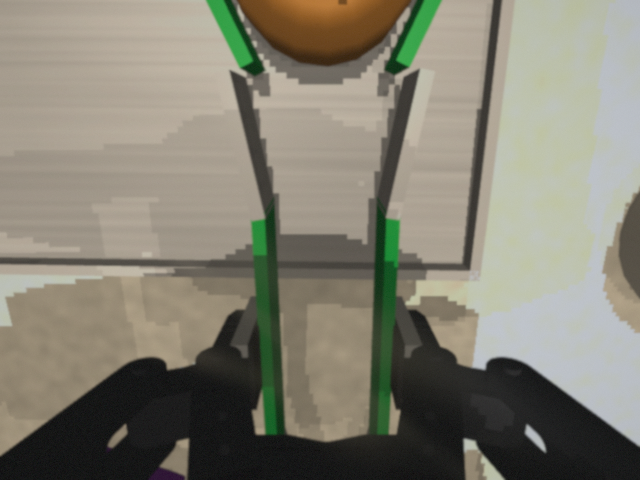

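The grip width is 42.0 mm, as specified for tongs closed on the roll, and the cups hold it. I lift gently.

```bash
python3 -m creep '[{"grip":36,"linear":[0,0,-2],"rot":[0,0,0]},{"grip":36,"linear":[0,0,-4],"rot":[0,0,0]},{"grip":36,"linear":[0,0,-8],"rot":[0,0,0]},{"grip":36,"linear":[0,0,-12],"rot":[0,0,0]},{"grip":36,"linear":[0,0,-16],"rot":[0,0,0]},{"grip":36,"linear":[0,0,-20],"rot":[0,0,0]},{"grip":36,"linear":[0,0,-20],"rot":[0,0,0]},{"grip":36,"linear":[0,0,-20],"rot":[0,0,0]},{"grip":36,"linear":[0,0,-20],"rot":[0,0,0]},{"grip":36,"linear":[0,0,-16],"rot":[0,0,0]},{"grip":36,"linear":[0,0,-12],"rot":[0,0,0]},{"grip":36,"linear":[0,0,-8],"rot":[0,0,0]}]'
python3 -m creep '[{"grip":36,"linear":[0,0,-4],"rot":[0,0,0]},{"grip":36,"linear":[0,0,-2],"rot":[0,0,0]},{"grip":36,"linear":[0,0,0],"rot":[0,0,0]},{"grip":36,"linear":[0,0,0],"rot":[0,0,0]},{"grip":36,"linear":[0,0,0],"rot":[0,0,0]},{"grip":36,"linear":[0,0,0],"rot":[0,0,0]},{"grip":36,"linear":[0,0,0],"rot":[0,0,0]},{"grip":36,"linear":[0,0,0],"rot":[0,0,0]}]'
python3 - <<'E'
from h import *
im,d,p=snap("scene","s16"); go(639.5,159.7,170,0)
hsv=cv2.cvtColor(im,cv2.COLOR_RGB2HSV)
C,uv=cloud(p,d,np.ones(d.shape,bool))
h=hsv[uv[:,1],uv[:,0]];s=(h[:,0]>4)&(h[:,0]<20)&(h[:,1]>110)&(C[:,0]>590)&(C[:,0]<690)&(C[:,1]>220)&(C[:,1]<330)&(C[:,2]>60)
print("roll pts",s.sum(),C[s].min(0).round(),C[s].max(0).round())
im2,d2,p2=snap("top","t16"); snap("wrist","w16")
E
```

```text
time_s: 29.17
eef_pos: [639.2, 160.1, 174.3]
ee_rot: [0.001, 0.708, 0.706, 0.001]
force: [-0.4, -0.7, -2.0]
grip_width: 0.488
time_s: 29.83
eef_pos: [638.8, 160.0, 177.7]
ee_rot: [-0.0, 0.708, 0.706, -0.0]
force: [-0.5, -0.3, -1.1]
grip_width: 0.49
t 29.88 pos [638.8 160.1 177.7] jawyaw -0.1 tilt [-2.e-04 -1.e-04 -1.e+00] F [-0.8 -0.7 -1.6] gw 41.9 j [ 0.07  0.65  1.12 -0.    1.37  0.07]
linear [-0.4  0.7  7.7] len 7.8
rot [-0.0002  0.0001 -0.002 ] linear after rot [-0.4  0.7  7.7]
roll pts 521 [619. 250. 176.] [663. 300. 215.]
```

View pics/s16.png

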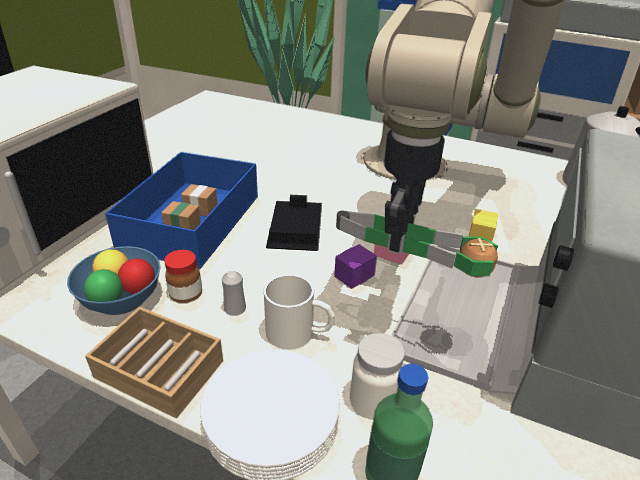

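View pics/w16.png

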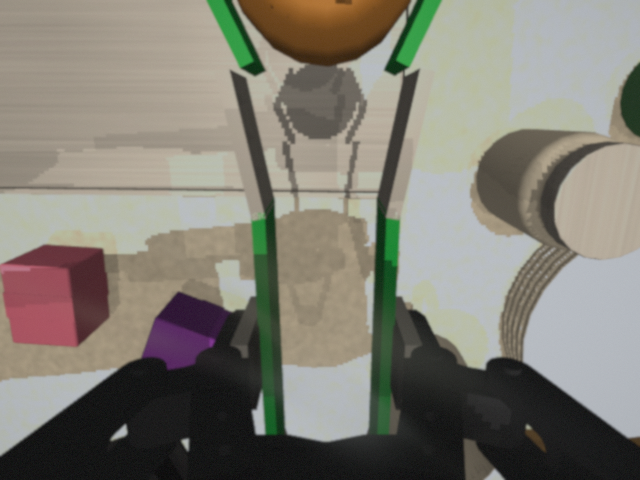

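View pics/t16.png

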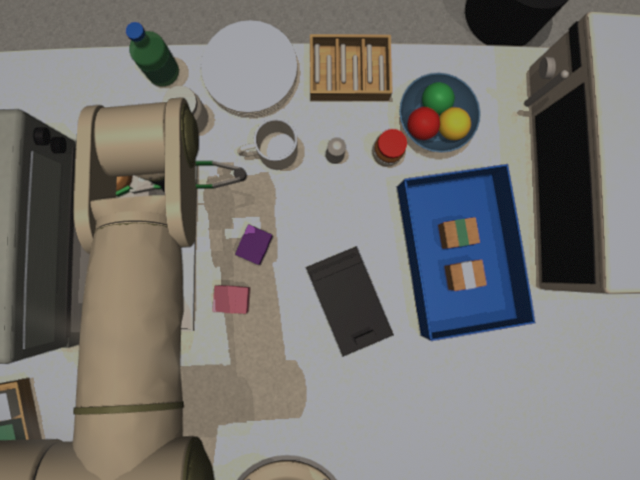

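The roll (480,252 in the scene view) is held in the cups with its top at z≈215 mm, up from about 51. The cartons are still side by side in the tote, the bystanders have not moved, and the grip is steady, so I hand in.

```bash
python3 -c "
from rig import ctrl,sensors
s=sensors.sense();print(abs(s['dq']).max(),s['grip_width']*85.4)
print(ctrl.finish_job())"
```

```text
0.0023402342922239686 41.67600281907202
the job is handed in; nothing more can be done
None
```

The job is handed in at about 30 s, with the roll still held up steadily in the tongs.

**What I did:** I lowered the white-band and then the green-band carton into the blue tote until they touched the floor with about 6–8 N, and let go of each there. I then took the tongs from their rest at 57 mm, closed them on the roll and lifted it. The pink, purple and yellow blocks were left alone.

**Last checks:**
- **Cartons:** both stand upright on the tote floor, about 31 mm apart, with tops at z ≈ 53 mm (54 expected).
- **Roll:** its top rose from about 51 to about 215 mm, roughly 16 cm above where it lay. Only the tongs touched it.
- **Tongs:** the grip read 41.7–42.0 mm, matching the 42 mm given for tongs closed on the roll, and the arm was still.
- **Other things on the counter:** they look unmoved in the top view, where the sugar jar is mostly hidden by the arm; it looks unmoved in the scene view.

No check failed. My position measurements from different views differed by up to about 3 mm.

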